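Fetch a mixing cup from behind the finishing bottles

TASK

I need the white plastic mixing cup that stands in the back of the plywood tray, in the nook behind two of the three tall containers. Lift just those two containers out and stand them on the MDF offcut, then take out the cup and lower it gently into the tapered socket of the steel cup stand until it just sits there straight, not jammed in. Finally put the two containers back upright in the bays they came from; leave the third container and the flat wax tin where they stand.

Things in the scene. Friction and masses are not known exactly. Their poses are not given: they have to be found in the camera images.
- tray: Fixed plywood tray 142 (x) by 234 mm (y), floor 6 mm thick; origin centre of underside, -x side to the robot. Front half: three 70 mm wide bays, a container in each at x -27, y -76, 0, 76 mm; front, sides and the 2 dividers 40 mm high, 6 mm thick, bays open behind. Back strip, back wall 20 mm high: cup and wax tin at x 29, y 38 or -38 mm (they swap), each in the nook between two containers.
- bottle: Loose round white plastic bottle, paper label, black screw cap; 0.22 kg, 172 mm tall; body 60 mm diameter up to 118 mm, then a shoulder to a 27 mm neck at 138 mm; cap 32 mm diameter, from 146 to 172 mm above the underside. Origin: centre of its underside, z up. The bay it starts in changes.
- can: Loose flat rectangular steel solvent can, paper label, 0.26 kg: 62 mm wide (its y), 40 mm deep (its x), body 125 mm tall; black round screw cap in the middle, 32 mm diameter, from 134 to 156 mm above the underside. Origin: centre of its underside, z up. Stands square in its bay, wide side to the front; too wide for it when turned by 45 degrees. The bay it starts in changes.
- aerosol: Loose aerosol spray can, 0.20 kg, 166 mm tall: grey and aluminium body 52 mm diameter up to 112 mm, plain white overcap 49 mm diameter from 120 to 166 mm above the underside. Origin: centre of its underside, z up. The bay it starts in changes.
- cup: Loose white plastic mixing cup, 30 g, open top, 78 mm tall, tapered: outside diameter 42 mm at the foot growing evenly to 58 mm at the rim. Grip it across the outside near the rim (55 mm wide at 64 mm height). Origin: centre of its underside, z up. The two containers in its way are the nearest ones (about 70 mm between centres); the third is over 110 mm off.
- wax_tin: Loose flat round aluminium wax tin, 62 mm diameter, 38 mm tall, standing in the other place at the back of the tray. Origin: centre of its underside. Stays where it is.
- board: Fixed MDF offcut lying flat on the bench, 210 mm (its x) by 130 mm (its y), 12 mm thick, empty: the side area. Origin: centre of its underside, top 12 mm above it. It lies to the left or right of the tray.
- stand: Fixed steel cup stand: foot 92 mm diameter, 8 mm thick; upright sleeve 60 mm outside diameter, rim 50 mm above the underside; socket tapered like the cup, 49 mm diameter at the mouth, 41 mm at its floor 8 mm above the underside. The cup sinks until the tapers meet, its foot then about 16 mm above the stand's underside, its rim 44 mm above the sleeve. Origin: centre of underside.

How it is judged (in metres and radians):
On the way, in this order (a step that is already met when the one before it is completed fails the run):
1. the two containers beside the cup stand on the MDF offcut, the third is still in its bay and the cup is still in its place (((x of bottle in the frame of board between -0.095 and 0.095 m and y of bottle in the frame of board between -0.055 and 0.055 m and z of bottle in the frame of board between 0.008 and 0.018 m and angle between bottle's own z axis and vertical below 0.1 rad and linear speed of bottle below 0.03 m/s) or (horizontal distance between bottle and cup above 0.095 m and distance of bottle from where it was at the start of the episode below 0.015 m and angle between bottle's own z axis and vertical below 0.1 rad)) and ((x of can in the frame of board between -0.095 and 0.095 m and y of can in the frame of board between -0.055 and 0.055 m and z of can in the frame of board between 0.008 and 0.018 m and angle between can's own z axis and vertical below 0.1 rad and linear speed of can below 0.03 m/s) or (horizontal distance between can and cup above 0.095 m and distance of can from where it was at the start of the episode below 0.015 m and angle between can's own z axis and vertical below 0.1 rad)) and ((x of aerosol in the frame of board between -0.095 and 0.095 m and y of aerosol in the frame of board between -0.055 and 0.055 m and z of aerosol in the frame of board between 0.008 and 0.018 m and angle between aerosol's own z axis and vertical below 0.1 rad and linear speed of aerosol below 0.03 m/s) or (horizontal distance between aerosol and cup above 0.095 m and distance of aerosol from where it was at the start of the episode below 0.015 m and angle between aerosol's own z axis and vertical below 0.1 rad)) and distance of cup from where it was at the start of the episode below 0.02 m), for 0.2 s.
2. the cup sits upright in the socket of the stand, let go (horizontal distance between cup and stand below 0.006 m and z of cup in the frame of stand between 0.009 and 0.024 m and angle between cup's own z axis and vertical below 0.1 rad and linear speed of cup below 0.03 m/s and contact force between the fingers and cup below 0.2 N), for 0.2 s.
At the end, for the whole second after the job is handed in: Cup let go in the socket, within 6 mm of its axis, upright within 0.1 rad, its foot 9 to 24 mm above the stand's underside; all three containers upright (0.1 rad), at rest, released, within 15 mm of where each stood at the start; wax tin within 15 mm of its start (all of step 2 and distance of each of bottle, can, aerosol, wax_tin from where it was at the start of the episode below 0.015 m and angle between each of bottle, can, aerosol's own z axis and vertical below 0.1 rad and linear speed of each of bottle, can, aerosol below 0.03 m/s and contact force between the fingers and bottle below 0.2 N and contact force between the fingers and can below 0.2 N and contact force between the fingers and aerosol below 0.2 N); the robot touches nothing.
It fails at once if the cup was pressed hard into the socket (more than 35 N) (contact force between cup and stand above 35 N).
It fails at once if the third container was taken out as well (distance of each of bottle, can, aerosol from where it was at the start of the episode above 0.03 m).
It fails at once if the wax tin was pushed or taken away (distance of wax_tin from where it was at the start of the episode above 0.02 m).
It fails at once if a container or the cup was tipped over (angle between any of bottle, can, aerosol, cup's own z axis and vertical above 0.8 rad).
It also fails if it takes over 128 s, if anything falls off the work surface, if the arm or the gripper's body presses on something with over 40 N, if the wrist force passes 120 N, or if a joint passes its speed limit or range.

ROBOT

A 6-joint arm with a two-finger parallel gripper is mounted at the origin on the work surface. World frame = base frame: x ahead of the robot, y to its left, z up, the work surface at z = 0. Lengths are in mm, angles in rad, forces in N, time in s.
With the tool pointing down it reaches from about 275 to 725 mm from the base axis. Payload 5.6 kg.
Tool frame: the origin (TCP) lies midway between the tips of the shut fingers; the grasp point (between the pads) lies robot.grasp_offset behind it (robot.grasp_offset is the distance from the TCP to the grasp point, in mm); x points along the fingers, z is the direction in which the jaws open and shut, and the axes are right-handed (so a half turn about x gives the same grasp; the last joint's range is limited). The gripper opens to 85 mm and grips with 20 to 120 N. Pads are 22 mm wide; open, the fingers measure 114 mm over their backs; the gripper's body (76 mm by 85 mm) begins 54 mm behind the grasp point. The pads swing forward as they close: fully open they stand 13 mm farther back than shut.
Start: joints at [1.526, 0.255, 0.108, 0, -1.424, -0.285], TCP at [178.092, 520.361, 192.983] pointing down, gripper open.
Joint ranges: [-2.95, 2.95], [-1.21, 1.97], [-1.09, 1.5], [-2.87, 1.71], [-2.94, -0.07], [-3.05, 3.05]. Speed limits (rad/s): [2.57, 2.57, 3.14, 3.14, 3.14, 3.14].

INTERFACE

Orientations are given as a unit quaternion [w, x, y, z].
In Python, from station import robot, get_image, calibration, cut_out gives the robot as it stands. The module is installed in compiled form; this text tells all that it offers.
- The arm moves only by the shell command python3 -m jog 'ROWS' [OPENING] [FORCE]. ROWS is JSON, a list of rows, each an object of numbers: "x", "y", "z": the shift along the tool's x, y, z as a fraction of full scale; "ax", "ay", "az": the turn, a rotation vector about the tool's x, y, z as a fraction of full scale. In form: [{"x": .., "y": .., "z": .., "ax": .., "ay": .., "az": ..}, ...]. A call has 1 to 10 rows; each row is the pose to reach, as a shift and turn from the pose commanded when the call began, along the tool's axes at that moment; what a row does not reach only later rows make up. Full scale, the value 1, is 20 cm for a shift and 0.5 rad for a turn. A row lasts 1/10 s, in which the tool goes at most 50 mm and 8.59 degrees, less where a joint would pass 70% of its speed; a pose out of reach is approached as far as the arm can. A call with a number of a shift or a turn outside -1 to 1 is refused whole. A call with a gripper value outside its range is refused whole. OPENING is the opening, from 0 (shut) to 1 (fully open), set as the call begins (- or left out, the last holds). The fingers move at their own pace and stop on an object; FORCE is the grip in N (left out, the last holds). Time passes only in rows, so rows that repeat a pose let the fingers close. It gives the time, the measured TCP pose, the force and the opening at its end, in the units of the state.
- robot.read_state(): the state, without advancing time (a new reading comes with each control period).
- get_image(name): name is "scene" or "top"; returns the picture (420x560x3 uint8, red, green, blue); there is no depth.
- calibration(name): a dict with "fx", "fy", "cx", "cy" (pixels), "dist" ([k1, k2, p1, p2, k3] as OpenCV has them; the pictures are not rectified), "R" (3x3) and "t" (3): a world point X has camera coordinates R X + t. Camera axes: x right, y down, z forward; pixel columns grow to the right and rows downward; lengths in mm; the calibration is good to about 2 mm. A picture is of the moment at which its call begins. calibration takes no time and is no camera call.
- robot.job_done(): hands the job in, once; it reports no verdict.
Trained networks look in the newest picture that a camera, given by its name, has taken for a name from the list of things; names that differ only in an ending like _2 or _b are one class to them, and where a whole thing is asked for, a point or a joint stands for the part that bears it (a point fixed in the world has none). Each returns a list of dicts, best first, with "confidence" (0 to 1); they miss things now and then, are a little off and sometimes report something else, mostly with a low value. They report only what shows in the picture. A call takes as long as a camera call.
- cut_out(query, camera): "mask" (420x560 bool, what is visible of it) and "bbox" ([left, top, right, bottom] in pixels, round what is visible of it).
The state is a dict: "time": time; "joint_positions": joint angles; "joint_velocities": joint speeds; "joint_efforts": joint torques, N m; "position": TCP position; "eef_rot": TCP orientation; "ft_force": force on the tool from outside, world axes, zero at the start; "moment": the same for the moment, N m; "finger_gap": finger opening in mm.
Only numpy, scipy, OpenCV 4.12 (cv2) and the standard library are available. Lean on these libraries where they do the work, as an engineer would, in place of code of your own. Each camera call takes 0.05 s, during which the arm holds its last target. There are 200 camera calls.

## Working session

There is one attempt and no reset: what is moved stays moved. The work goes in short steps, Python scripts to look and compute and a shell command to move; the robot and the scene stay as the last step left them, time stands still between calls to the robot, and variables do not carry over. Pictures are saved under pics/ and viewed, about 12 in all and at most 16, crops included, and the job is handed in when it is done.

```bash
mkdir -p pics; python3 - <<'E'
from station import *
import cv2,numpy as np
for n in("scene","top"):
    im=get_image(n); cv2.imwrite(f"pics/{n}0.png",im[:,:,::-1])
    c=calibration(n); print(n,{k:np.round(v,3).tolist() for k,v in c.items()})
s=robot.read_state();print(s['time'],s['position'],s['eef_rot'],s['finger_gap'],robot.grasp_offset)
for q in["bottle","can","aerosol","cup","wax_tin","board","stand","tray"]:
  for n in("scene","top"):
    print(q,n,[(round(d['confidence'],2),np.round(d['bbox']).tolist()) for d in cut_out(q,n)[:2]])
E
```

```text
scene {'fx': 427.201, 'fy': 427.201, 'cx': 278.025, 'cy': 205.759, 'dist': [-0.134, 0.0, 0.0, 0.0, 0.0], 'R': [[0.187, 0.982, -0.009], [0.847, -0.166, -0.506], [-0.498, 0.087, -0.863]], 't': [-107.97, -434.356, 1127.567]}
top {'fx': 454.779, 'fy': 454.779, 'cx': 275.365, 'cy': 204.164, 'dist': [-0.047, 0.0, 0.0, 0.0, 0.0], 'R': [[0.009, -1.0, 0.021], [-0.984, -0.013, -0.176], [0.177, -0.019, -0.984]], 't': [-12.744, 524.467, 835.769]}
0.1 [177.9193317  519.861948   192.17012703] [-0.41153133 -0.57481118 -0.41072685  0.57579295] 85.41066115044322 18.700000000000003
bottle scene [(0.79, [245.0, 144.0, 280.0, 215.0])]
bottle top [(0.67, [265.0, 186.0, 297.0, 229.0])]
can scene [(0.74, [201.0, 156.0, 239.0, 218.0])]
can top [(0.69, [301.0, 196.0, 342.0, 233.0])]
aerosol scene [(0.62, [290.0, 141.0, 321.0, 214.0]), (0.19, [202.0, 156.0, 238.0, 214.0])]
aerosol top [(0.66, [224.0, 181.0, 256.0, 223.0])]
cup scene [(0.58, [226.0, 194.0, 261.0, 238.0])]
cup top [(0.97, [288.0, 168.0, 321.0, 199.0])]
wax_tin scene [(0.68, [271.0, 205.0, 308.0, 242.0]), (0.5, [202.0, 155.0, 239.0, 213.0])]
wax_tin top [(0.86, [249.0, 166.0, 283.0, 200.0])]
board scene [(0.58, [78.0, 163.0, 146.0, 258.0])]
board top [(0.7, [399.0, 193.0, 470.0, 300.0])]
stand scene [(0.86, [383.0, 126.0, 429.0, 165.0])]
stand top [(0.61, [87.0, 232.0, 138.0, 276.0])]
tray scene [(0.96, [204.0, 174.0, 326.0, 254.0])]
tray top [(0.62, [215.0, 157.0, 344.0, 243.0])]
```

View pics/scene0.png

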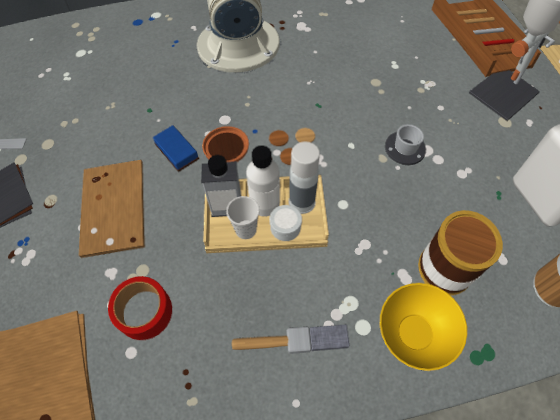

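View pics/top0.png

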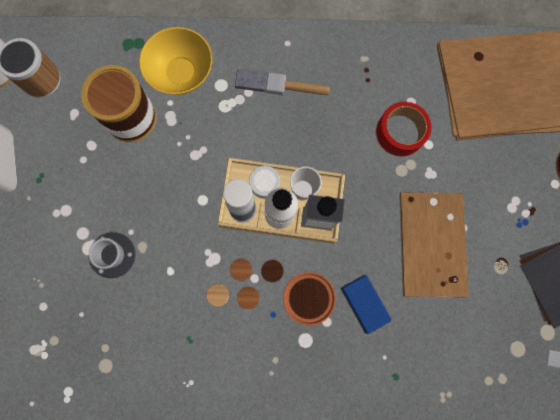

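```bash
cat > h.py <<'E'
from station import *
import cv2,numpy as np
from scipy.optimize import minimize
a=np.linspace(0,2*np.pi,40,endpoint=False)
ring=lambda r,z:np.c_[r*np.cos(a),r*np.sin(a),0*a+z]
box=lambda w,d,z:np.array([[i*w/2,j*d/2,z] for i in(-1,1) for j in(-1,1)])
# each model: list of convex parts
M={"bottle":[np.r_[ring(30,0),ring(30,118),ring(13.5,138)],np.r_[ring(16,146),ring(16,172)],np.r_[ring(13.5,138),ring(13.5,146)]],
"can":[np.r_[box(40,62,0),box(40,62,125)],np.r_[ring(16,134),ring(16,156)],np.r_[ring(13,125),ring(13,134)]],
"aerosol":[np.r_[ring(26,0),ring(26,112),ring(24.5,120),ring(24.5,166)]],
"cup":[np.r_[ring(21,0),ring(29,78)]],"wax_tin":[np.r_[ring(31,0),ring(31,38)]],
"board":[np.r_[box(210,130,0),box(210,130,12)]],
"stand":[np.r_[ring(46,0),ring(46,8)],np.r_[ring(30,8),ring(30,50)]],
"tray":[np.r_[box(142,234,0),box(142,234,20),box(142,234,40)[:2]]]}
M["tray"]=[np.r_[box(142,234,0),box(142,234,20),[[-71,-117,40],[-71,117,40],[0,117,40],[0,-117,40]]]]
CAL={n:calibration(n) for n in("scene","top")}
def proj(n,X):
    c=CAL[n];K=np.array([[c['fx'],0,c['cx']],[0,c['fy'],c['cy']],[0,0,1.]])
    return cv2.projectPoints(np.asarray(X,float).reshape(-1,3),cv2.Rodrigues(np.array(c['R'],float))[0],np.array(c['t'],float),K,np.array(c['dist'],float))[0][:,0]
S=4
def sil(n,q,p,z=0):
    m=np.zeros((420*S,560*S),np.uint8);cs,sn=np.cos(p[2]),np.sin(p[2])
    for P in M[q]:
        W=np.c_[p[0]+cs*P[:,0]-sn*P[:,1],p[1]+sn*P[:,0]+cs*P[:,1],P[:,2]+z]
        uv=(proj(n,W)+.5)*S
        cv2.fillConvexPoly(m,cv2.convexHull(np.round(uv).astype(np.int32)),1)
    return m
def fit(q,p0,masks,z=0,yaw=False):
    big={n:cv2.resize(m.astype(np.uint8),None,fx=S,fy=S,interpolation=0) for n,m in masks.items()}
    def f(v):
        p=[v[0],v[1],v[2]/100 if yaw else p0[2]];s=0
        for n,m in big.items():
            g=sil(n,q,p,z);s+=1-(g&m).sum()/max(1,(g|m).sum())
        return s/len(big)
    v0=[p0[0],p0[1]]+([p0[2]*100] if yaw else [])
    sim=np.array([v0]+[np.array(v0)+12*e for e in np.eye(len(v0))])
    r=minimize(f,v0,method='Nelder-Mead',options=dict(initial_simplex=sim,xatol=.15,fatol=1e-4))
    return np.r_[r.x[:2],r.x[2]/100 if yaw else p0[2]],r.fun
def ray(n,uv,z):
    c=CAL[n];K=np.array([[c['fx'],0,c['cx']],[0,c['fy'],c['cy']],[0,0,1.]])
    d=np.r_[cv2.undistortPoints(np.array([[uv]],float),K,np.array(c['dist'],float))[0,0],1]
    R=np.array(c['R']);C=-R.T@np.array(c['t']);w=R.T@d
    return C+w*(z-C[2])/w[2]
E
python3 - <<'E'
from h import *
for n in CAL:get_image(n)
for q in["tray","bottle","can","aerosol","cup","wax_tin","board","stand"]:
    ms={}
    for n in CAL:
        d=cut_out(q,n)
        if d: 
            m=np.array(d[0]['mask']).astype(np.uint8)
            if q=="tray":
                c=np.concatenate(cv2.findContours(m,0,1)[0]);cv2.fillConvexPoly(m,cv2.convexHull(c),1)
            ms[n]=m
    b=np.argwhere(ms['top']).mean(0)[::-1]
    p0=np.r_[ray('top',b,0 if q in("board","tray") else 50)[:2],0]
    z=0 if q in("tray","board","stand") else 6
    out=[]
    for sub in (list(ms),["top"],["scene"]):
        p,e=fit(q,p0,{k:ms[k] for k in sub},z,q in("tray","board","can"));out.append((np.round(p,2).tolist(),round(e,3)))
    print(q,out)
E
```

```text
tray [([538.85, -19.4, -0.13], np.float64(0.035)), ([539.16, -19.37, -0.13], np.float64(0.017)), ([538.44, -19.54, -0.13], np.float64(0.052))]
bottle [([510.39, -14.99, 0.0], np.float64(0.09)), ([511.1, -15.32, 0.0], np.float64(0.033)), ([507.14, -13.7, 0.0], np.float64(0.114))]
can [([503.78, -91.29, -0.06], np.float64(0.131)), ([504.09, -92.83, -0.08], np.float64(0.07)), ([500.26, -91.04, -0.01], np.float64(0.162))]Traceback (most recent call last):
  File "<stdin>", line 12, in <module>
KeyError: 'top'
```

```bash
python3 - <<'E'
from h import *
for n in CAL:get_image(n)
T=np.array([539,-19.4]);y=-.13;R=np.array([[np.cos(y),-np.sin(y)],[np.sin(y),np.cos(y)]])
for q,l in dict(bottle=(-27,0),can=(-27,-76),aerosol=(-27,76),cup=(29,-38),wax=(29,38)).items():print('nom',q,np.round(T+R@l,1))
for q in["aerosol","cup","wax_tin","board","stand"]:
    ms={}
    for n in CAL:
        for _ in range(3):
            d=cut_out(q,n)
            if d and d[0]['confidence']>.4: ms[n]=np.array(d[0]['mask']).astype(np.uint8);break
    print(q,list(ms))
    z=0 if q in("board","stand") else 6
    n=list(ms)[-1];b=np.argwhere(ms[n]).mean(0)[::-1]
    p0=np.r_[ray(n,b,0 if q=="board" else 30)[:2],0]
    for sub in (list(ms),["top"],["scene"]):
        try:p,e=fit(q,p0,{k:ms[k] for k in sub},z,q=="board");print(np.round(p,2).tolist(),round(e,3))
        except KeyError:pass
s=robot.read_state();print(s['time'])
E
```

```text
nom bottle [512.2 -15.9]
nom can [502.4 -91.3]
nom aerosol [522.1  59.5]
nom cup [562.8 -60.8]
nom wax [572.7  14.5]
aerosol ['scene', 'top']
[519.35, 59.41, 0.0] 0.069
[519.8, 58.9, 0.0] 0.05
[518.18, 60.12, 0.0] 0.082
cup ['scene', 'top']
[560.4, -60.87, 0.0] 0.065
[561.55, -61.8, 0.0] 0.056
[559.07, -60.34, 0.0] 0.037
wax_tin ['scene', 'top']
[571.57, 15.26, 0.0] 0.129
[573.1, 15.3, 0.0] 0.133
[569.08, 16.62, 0.0] 0.111
board ['scene', 'top']
[453.11, -327.86, -0.01] 0.031
[454.43, -327.53, -0.01] 0.023
[451.3, -327.68, -0.01] 0.028
stand ['scene', 'top']
[425.62, 318.04, 0.0] 0.058
[426.54, 318.1, 0.0] 0.027
[422.28, 318.1, 0.0] 0.044
2.0
```

```bash
cat > g.py <<'E'
import sys,numpy as np
from scipy.spatial.transform import Rotation as Ro
from station import robot
# usage: g.py x y z(TCP) yaw(jaw dir)
s=robot.read_state();w,x,y,z=s['eef_rot'];R=Ro.from_quat([x,y,z,w]);A=R.as_matrix()
if len(sys.argv)>1:
    tx,ty,tz,yw=map(float,sys.argv[1:5])
    zc=np.array([np.cos(yw),np.sin(yw),0])
    if zc@A[:,2]<0: zc=-zc
    xc=np.array([0,0,-1.]);T=np.c_[xc,np.cross(zc,xc),zc]
    d=A.T@(np.array([tx,ty,tz])-s['position'])
    print('shift frac',np.round(d/200,3),'turn frac',np.round((R.inv()*Ro.from_matrix(T)).as_rotvec()/.5,3))
print('t',round(s['time'],2),'pos',np.round(s['position'],1),'jawyaw',round(float(np.arctan2(A[1,2],A[0,2])),3),'down',np.round(A[:,0],3),'q',np.round(s['joint_positions'],2),'F',np.round(s['ft_force'],1),'gap',round(float(s['finger_gap']),1))
E
python3 g.py 503 -91.5 240 -0.13
```

```text
shift frac [-0.235  2.528  2.368] turn frac [ 2.742 -0.    -0.   ]
t 2.0 pos [178.1 520.4 193. ] jawyaw -1.901 down [ 0.  0. -1.] q [ 1.53  0.26  0.11  0.   -1.42 -0.28] F [ 0.4  0.4 -0.3] gap 85.4
```

```bash
P='python3 -m jog'
for i in 1 2 3; do python3 -m jog '[{"x":-0.08,"y":0.843,"z":0.79},{"x":-0.08,"y":0.843,"z":0.79},{"x":-0.08,"y":0.843,"z":0.79},{"x":-0.08,"y":0.843,"z":0.79},{"x":-0.08,"y":0.843,"z":0.79},{"x":-0.08,"y":0.843,"z":0.79},{"x":-0.08,"y":0.843,"z":0.79},{"x":-0.08,"y":0.843,"z":0.79}]' 1 | tail -c 400; done
for i in 1 2 3; do python3 -m jog '[{"ax":0.914},{"ax":0.914},{"ax":0.914},{"ax":0.914},{"ax":0.914}]' >/dev/null; done
python3 g.py 503 -91.5 210 -0.13
```

```text
shift frac [-0.085  2.528  2.368] turn frac [ 2.742 -0.    -0.   ]
t 2.0 pos [178.1 520.4 193. ] jawyaw -1.901 down [ 0.  0. -1.] q [ 1.53  0.26  0.11  0.   -1.42 -0.28] F [ 0.4  0.4 -0.3] gap 85.4validation failed for argument at $[0]...
validation failed for argument at $[0]...
validation failed for argument at $[0]...
validation failed for argument at $[0]...
validation failed for argument at $[0]...
validation failed for argument at $[0]...
```

```bash

python3 -m jog '[{"x":-0.08,"y":0.843,"z":0.79,"ax":0,"ay":0,"az":0},{"x":-0.08,"y":0.843,"z":0.79,"ax":0,"ay":0,"az":0},{"x":-0.08,"y":0.843,"z":0.79,"ax":0,"ay":0,"az":0},{"x":-0.08,"y":0.843,"z":0.79,"ax":0,"ay":0,"az":0},{"x":-0.08,"y":0.843,"z":0.79,"ax":0,"ay":0,"az":0},{"x":-0.08,"y":0.843,"z":0.79,"ax":0,"ay":0,"az":0},{"x":-0.08,"y":0.843,"z":0.79,"ax":0,"ay":0,"az":0}]' 1 40
python3 g.py 503 -91.5 210 -0.13
```

```text
time: 2.7
position: [286.7, 316.0, 209.3]
eef_rot: [0.41, 0.576, 0.411, -0.575]
ft_force: [0.3, 0.9, 0.3]
finger_gap: 85.6
shift frac [-0.005  1.685  1.575] turn frac [ 2.739e+00 -2.000e-03  2.000e-03]
t 2.7 pos [286.7 316.  209.3] jawyaw -1.902 down [ 0.     0.001 -1.   ] q [ 1.2   0.   -0.15 -0.   -1.42  0.04] F [0.3 0.9 0.3] gap 85.6
```

```bash

for i in 1 2; do python3 -m jog '[{"x":0,"y":0.842,"z":0.787,"ax":0,"ay":0,"az":0},{"x":0,"y":0.842,"z":0.787,"ax":0,"ay":0,"az":0},{"x":0,"y":0.842,"z":0.787,"ax":0,"ay":0,"az":0},{"x":0,"y":0.842,"z":0.787,"ax":0,"ay":0,"az":0},{"x":0,"y":0.842,"z":0.787,"ax":0,"ay":0,"az":0},{"x":0,"y":0.842,"z":0.787,"ax":0,"ay":0,"az":0},{"x":0,"y":0.842,"z":0.787,"ax":0,"ay":0,"az":0}]' >/dev/null; done
for i in 1 2 3; do python3 -m jog '[{"x":0,"y":0,"z":0,"ax":0.914,"ay":0,"az":0},{"x":0,"y":0,"z":0,"ax":0.914,"ay":0,"az":0},{"x":0,"y":0,"z":0,"ax":0.914,"ay":0,"az":0},{"x":0,"y":0,"z":0,"ax":0.914,"ay":0,"az":0},{"x":0,"y":0,"z":0,"ax":0.914,"ay":0,"az":0}]' >/dev/null; done
python3 g.py 503 -91.5 100 -0.13
python3 - <<'E'
from h import *
for n in("scene","top"):
    im=get_image(n); cv2.imwrite(f"pics/{n}1.png",cv2.resize(im[110:260,170:370,::-1],None,fx=4,fy=4))
E
```

```text
shift frac [0.545 0.005 0.   ] turn frac [ 0.013 -0.     0.   ]
t 5.6 pos [503.1 -90.5 209. ] jawyaw 3.018 down [ 0.  0. -1.] q [ 0.13  0.17  0.04 -0.   -1.44 -0.25] F [-0.3 -0.5 -0.5] gap 85.2
```

View pics/scene1.png

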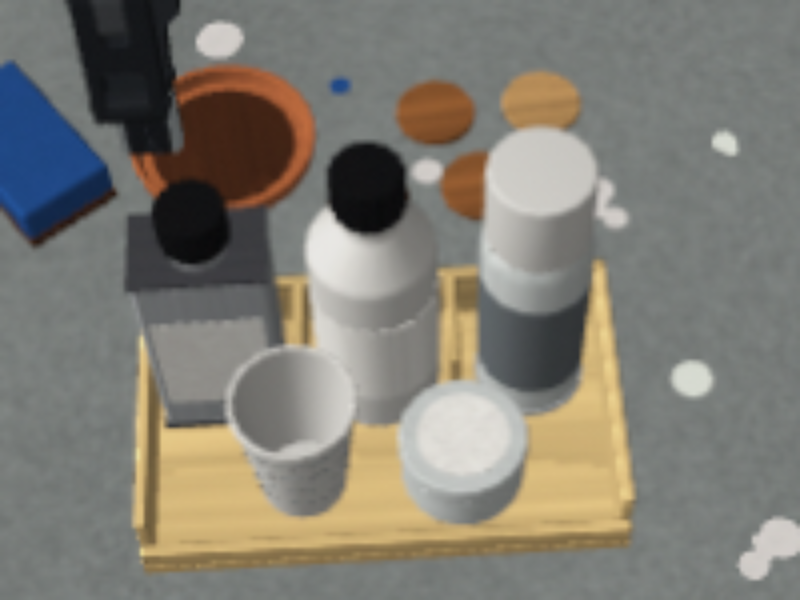

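```bash
python3 -c "
from h import *
print((proj('scene',[[503.1,-90.5,209],[503,-91,222]])-[170,110])*4,(proj('top',[[503.1,-90.5,209]])-[170,110])*4)"
```

```text
[[173.88076964 138.84652323]
 [168.1884663  118.49383168]] [[640.31771547 360.47575619]]
```

View pics/top1.png

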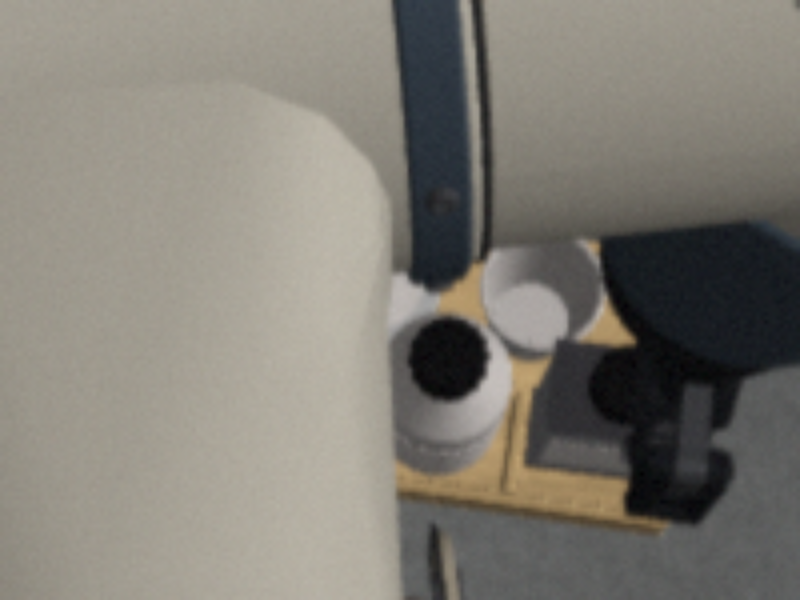

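```bash
python3 - <<'E'
from h import *
out=[]
for n in("scene","top"):
    im=cv2.imread(f"pics/{n}1.png")
    y=-.123;c,s=np.cos(y),np.sin(y)
    for sg,col in((1,(0,0,255)),(-1,(0,255,0))):
        for z in (222,262):
            L=np.array([[sg*42.5,-11],[sg*42.5,11],[sg*57,11],[sg*57,-11]])
            W=np.c_[503.1+c*L[:,0]-s*L[:,1],-90.5+s*L[:,0]+c*L[:,1],np.full(4,z)]
            cv2.polylines(im,[np.round((proj(n,W)-[170,110]+.5)*4).astype(np.int32)],True,col,2)
    out.append(im[:,:400] if n=="scene" else im[:,400:])
cv2.imwrite("pics/ov.png",np.hstack(out))
E
```

```text
(no output)
```

View pics/ov.png

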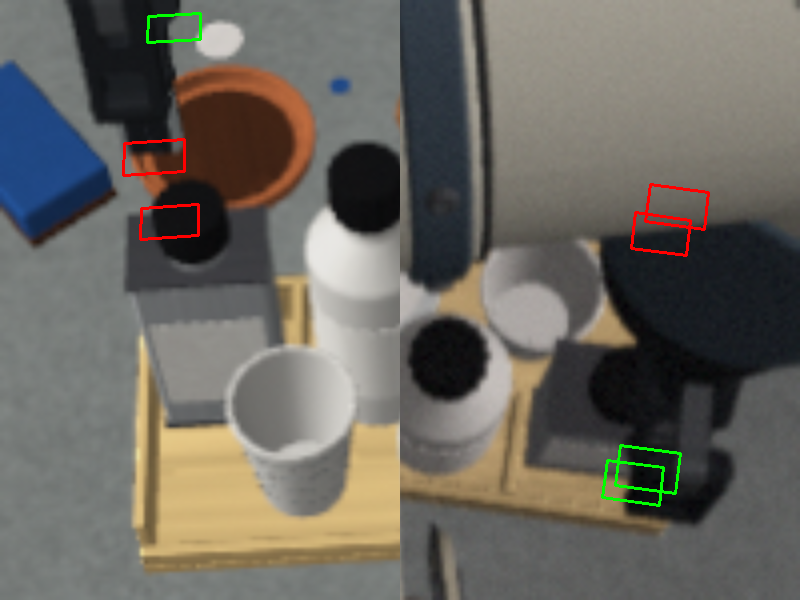

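```bash
python3 - <<'E'
from h import *
print(proj('scene',[[178.1,520.4,193],[178.1,520.4,206],[178.1,520.4,246]]))
a=cv2.imread("pics/scene0.png")[0:130,460:560]
im=get_image("scene")[:,:,::-1];b=im[60:190,165:265]
cv2.imwrite("pics/c.png",np.hstack([cv2.resize(a,None,fx=4,fy=4,interpolation=2),cv2.resize(b,None,fx=4,fy=4,interpolation=2)]))
E
```

```text
[[467.34081117   2.12124051]
 [469.09607398  -2.71427541]
 [474.60801337 -18.0697561 ]]
```

View pics/c.png

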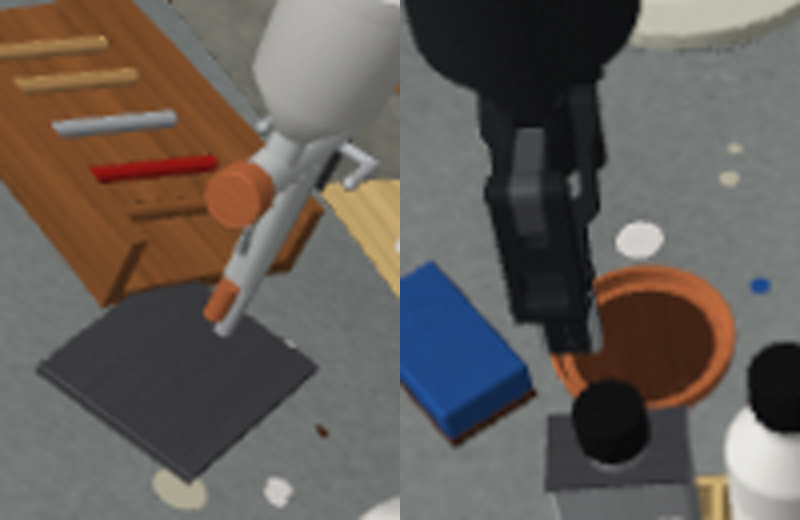

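```bash

python3 -m jog '[{"x":0.1,"y":0,"z":0,"ax":0,"ay":0,"az":0},{"x":0.2,"y":0,"z":0,"ax":0,"ay":0,"az":0},{"x":0.2,"y":0,"z":0,"ax":0,"ay":0,"az":0}]' | head -2
python3 g.py
python3 - <<'E'
from h import *
o=[]
for n,(r,c) in dict(scene=(110,165),top=(150,270)).items():
    im=np.ascontiguousarray(get_image(n)[:,:,::-1]);cv2.imwrite(f"pics/{n}2.png",im)
    o.append(cv2.resize(im[r:r+100,c:c+100],None,fx=4,fy=4,interpolation=2))
cv2.imwrite("pics/d.png",np.hstack(o))
E
```

```text
time: 6.05
position: [501.3, -90.4, 166.4]
t 6.05 pos [501.3 -90.4 166.4] jawyaw 3.013 down [-0.005  0.    -1.   ] q [ 0.13  0.19 -0.04 -0.   -1.34 -0.26] F [-0.5  0.2  0.9] gap 85.6
```

View pics/d.png

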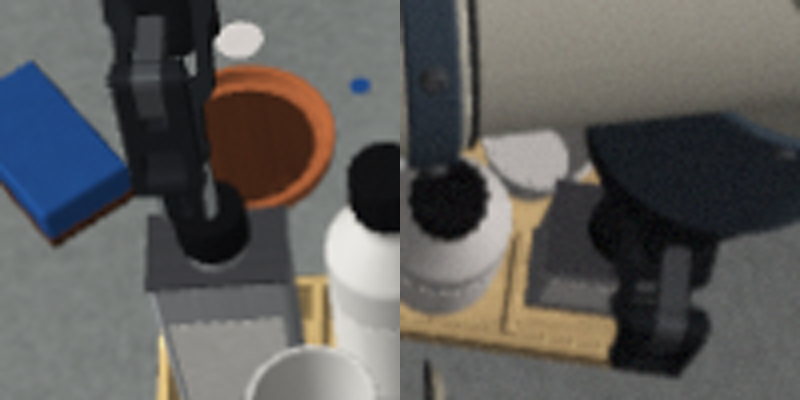

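```bash
python3 - <<'E'
from h import *
print(proj('scene',[[549,-96,180],[501,-90,180]]))
for z in(180,195,210,225): print(z,ray('scene',(213.7,165),z).round(),'prev',ray('scene',(208.7,147),z+43).round())
# top: near finger outer lower corners (612..685,372) crop -> px
for z in(166,180,200,220):print(z,ray('top',(270+(648-400)/4,150+365/4),z).round())
E
```

```text
[[215.60455695 178.27549748]
 [215.98311814 154.48968392]]
180 [522. -96. 180.] prev [518. -98. 223.]
195 [533. -95. 195.] prev [530. -97. 238.]
210 [544. -94. 210.] prev [542. -96. 253.]
225 [556. -94. 225.] prev [554. -95. 268.]
166 [442. -99. 166.]
180 [441. -97. 180.]
200 [439. -94. 200.]
220 [437. -91. 220.]
```

```bash

python3 -m jog '[{"x":0.1,"y":0,"z":0,"ax":0,"ay":0,"az":0},{"x":0.2,"y":0,"z":0,"ax":0,"ay":0,"az":0},{"x":0.3,"y":0,"z":0,"ax":0,"ay":0,"az":0},{"x":0.36,"y":0,"z":0,"ax":0,"ay":0,"az":0},{"x":0.36,"y":0,"z":0,"ax":0,"ay":0,"az":0},{"x":0.36,"y":0,"z":0,"ax":0,"ay":0,"az":0}]' | head -2
python3 g.py 503 -91.5 97 -0.13
python3 - <<'E'
from h import *
o=[]
for n,(r,c) in dict(scene=(130,165),top=(150,270)).items():
    im=np.ascontiguousarray(get_image(n)[:,:,::-1]);cv2.imwrite(f"pics/{n}3.png",im)
    im=im[r:r+100,c:c+100];im=np.clip(255*(im/255.)**.5,0,255).astype(np.uint8)
    o.append(cv2.resize(im,None,fx=4,fy=4,interpolation=2))
cv2.imwrite("pics/e.png",np.hstack(o))
E
```

```text
time: 6.75
position: [504.0, -90.8, 98.2]
shift frac [0.006 0.004 0.005] turn frac [ 0.001 -0.003 -0.001]
t 6.75 pos [504.  -90.8  98.2] jawyaw 3.012 down [ 0.002 -0.    -1.   ] q [ 0.13  0.23 -0.17  0.   -1.17 -0.26] F [ 0.1 -0.2  0.3] gap 85.5
```

View pics/e.png

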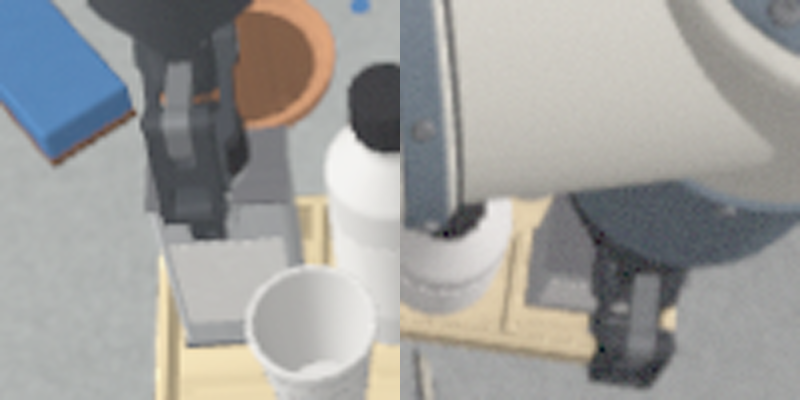

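```bash
python3 - <<'E'
from h import *
f=lambda X:((proj('scene',X)-[165,130])*4).round().tolist()
print('body edge',f([[541,-95,171],[546,-95,171],[541,-95,201]]))
print('tips',f([[546,-96,111],[546,-96,142],[560,-96,142],[503,-91,98]]))
print('can top corner',f([[523,-91,131],[503,-91,162]]))
E
```

```text
body edge [[206.0, 189.0], [207.0, 199.0], [196.0, 147.0]]
tips [[223.0, 275.0], [214.0, 237.0], [217.0, 265.0], [226.0, 210.0]]
can top corner [[222.0, 206.0], [208.0, 127.0]]
```

```bash

python3 -m jog '[{"x":0.005,"y":0.003,"z":0.004,"ax":0,"ay":0,"az":0},{"x":0.005,"y":0.003,"z":0.004,"ax":0,"ay":0,"az":0},{"x":0.005,"y":0.003,"z":0.004,"ax":0,"ay":0,"az":0},{"x":0.005,"y":0.003,"z":0.004,"ax":0,"ay":0,"az":0},{"x":0.005,"y":0.003,"z":0.004,"ax":0,"ay":0,"az":0},{"x":0.005,"y":0.003,"z":0.004,"ax":0,"ay":0,"az":0},{"x":0.005,"y":0.003,"z":0.004,"ax":0,"ay":0,"az":0}]' 0 40
python3 g.py
python3 - <<'E'
from h import *
im=np.ascontiguousarray(get_image("scene")[:,:,::-1])[120:230,160:300];im=np.clip(255*(im/255.)**.5,0,255).astype(np.uint8)
cv2.imwrite("pics/f.png",cv2.resize(im,None,fx=5,fy=5,interpolation=2))
E
```

```text
time: 7.55
position: [502.7, -91.2, 96.3]
eef_rot: [-0.046, 0.706, -0.046, -0.705]
ft_force: [-0.2, 0.7, 2.9]
finger_gap: 31.2
t 7.55 pos [502.7 -91.2  96.3] jawyaw 3.012 down [ 0.001 -0.    -1.   ] q [ 0.13  0.23 -0.18  0.   -1.16 -0.26] F [-0.2  0.7  2.9] gap 31.2
```

View pics/f.png

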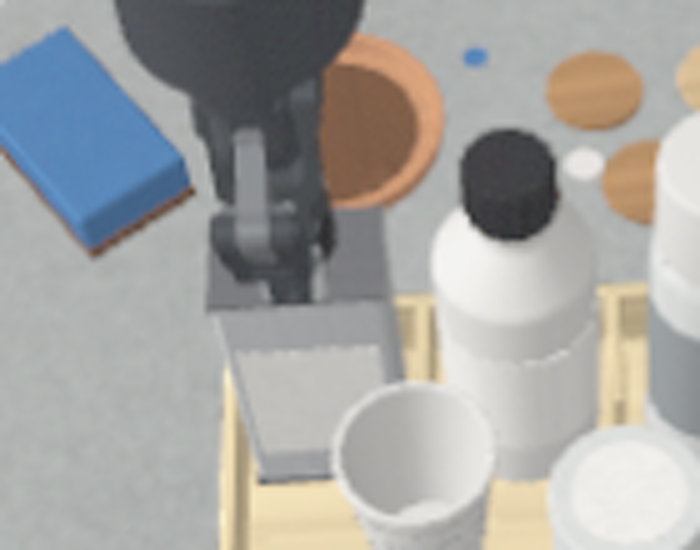

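```bash

python3 -m jog '[{"x":0,"y":0,"z":0,"ax":0,"ay":0,"az":0},{"x":-0.02,"y":0,"z":0,"ax":0,"ay":0,"az":0},{"x":-0.07,"y":0,"z":0,"ax":0,"ay":0,"az":0},{"x":-0.15,"y":0,"z":0,"ax":0,"ay":0,"az":0},{"x":-0.25,"y":0,"z":0,"ax":0,"ay":0,"az":0},{"x":-0.35,"y":0,"z":0,"ax":0,"ay":0,"az":0},{"x":-0.45,"y":0,"z":0,"ax":0,"ay":0,"az":0},{"x":-0.52,"y":0,"z":0,"ax":0,"ay":0,"az":0},{"x":-0.55,"y":0,"z":0,"ax":0,"ay":0,"az":0},{"x":-0.55,"y":0,"z":0,"ax":0,"ay":0,"az":0}]' 0 70
python3 g.py 403 -327 206 -0.13
```

```text
time: 8.6
position: [502.4, -91.0, 206.5]
eef_rot: [-0.046, 0.706, -0.046, -0.705]
ft_force: [0.2, -0.0, -2.9]
finger_gap: 30.1
shift frac [0.002 1.234 0.34 ] turn frac [-0.    -0.001  0.001]
t 8.6 pos [502.4 -91.  206.5] jawyaw 3.012 down [ 0.001  0.    -1.   ] q [ 0.13  0.17  0.04 -0.   -1.43 -0.26] F [ 0.2 -0.  -2.9] gap 30.1
```

```bash

for i in 1 2; do python3 -m jog '[{"x":0,"y":0.03,"z":0.01,"ax":0,"ay":0,"az":0},{"x":0,"y":0.1,"z":0.03,"ax":0,"ay":0,"az":0},{"x":0,"y":0.2,"z":0.06,"ax":0,"ay":0,"az":0},{"x":0,"y":0.31,"z":0.09,"ax":0,"ay":0,"az":0},{"x":0,"y":0.42,"z":0.12,"ax":0,"ay":0,"az":0},{"x":0,"y":0.52,"z":0.145,"ax":0,"ay":0,"az":0},{"x":0,"y":0.59,"z":0.165,"ax":0,"ay":0,"az":0},{"x":0,"y":0.617,"z":0.17,"ax":0,"ay":0,"az":0},{"x":0,"y":0.617,"z":0.17,"ax":0,"ay":0,"az":0}]' | head -2; done
python3 g.py 403 -327 102.5 -0.13
python3 - <<'E'
from h import *
o=[]
for n in("scene","top"):
    im=np.ascontiguousarray(get_image(n)[:,:,::-1]);o.append(im[100:300,:260] if n=="scene" else im[120:320,250:510])
cv2.imwrite("pics/g.png",cv2.resize(np.hstack(o),None,fx=1.5,fy=1.5))
E
```

```text
time: 9.5
position: [452.1, -209.7, 205.7]
time: 10.4
position: [402.7, -327.4, 205.8]
shift frac [ 0.517 -0.002 -0.001] turn frac [-0.002  0.     0.   ]
t 10.4 pos [ 402.7 -327.4  205.8] jawyaw 3.011 down [-0.  0. -1.] q [-0.38  0.19  0.06 -0.   -1.44  0.25] F [-0.9  0.6 -3.3] gap 29.8
```

View pics/g.png

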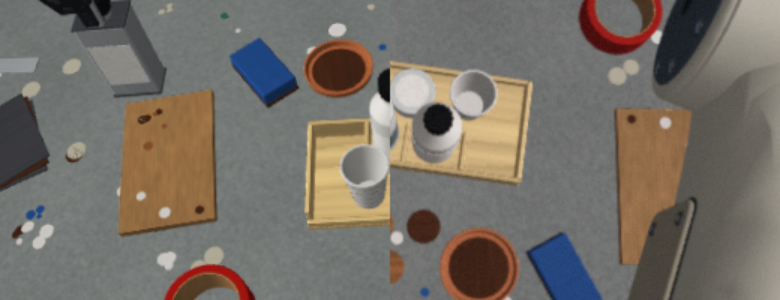

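```bash
python3 - <<'E'
from h import *
print(ray('scene',(77,163.5),115.7).round(),ray('scene',(109,161.5),115.7).round())
print(proj('scene',[[423,-363,115.7],[423,-301,115.7]]))
E
```

```text
[ 416. -359.  116.] [ 425. -296.  116.]
[[ 74.92045047 166.66849559]
 [106.43831683 161.12745467]]
```

```bash

python3 -m jog '[{"x":0.03,"y":0,"z":0,"ax":0,"ay":0,"az":0},{"x":0.1,"y":0,"z":0,"ax":0,"ay":0,"az":0},{"x":0.2,"y":0,"z":0,"ax":0,"ay":0,"az":0},{"x":0.3,"y":0,"z":0,"ax":0,"ay":0,"az":0},{"x":0.4,"y":0,"z":0,"ax":0,"ay":0,"az":0},{"x":0.47,"y":0,"z":0,"ax":0,"ay":0,"az":0},{"x":0.5,"y":0,"z":0,"ax":0,"ay":0,"az":0},{"x":0.51,"y":0,"z":0,"ax":0,"ay":0,"az":0},{"x":0.515,"y":0,"z":0,"ax":0,"ay":0,"az":0},{"x":0.515,"y":0,"z":0,"ax":0,"ay":0,"az":0}]'
python3 g.py
```

```text
time: 11.5
position: [403.4, -327.2, 103.7]
eef_rot: [-0.046, 0.706, -0.046, -0.705]
ft_force: [0.0, -0.1, -2.9]
finger_gap: 29.9
t 11.5 pos [ 403.4 -327.2  103.7] jawyaw 3.012 down [ 0.001 -0.001 -1.   ] q [-0.38  0.24 -0.14  0.   -1.19  0.25] F [ 0.  -0.1 -2.9] gap 29.9
```

Still hanging; another 2 mm until the load goes.

```bash

python3 -m jog '[{"x":0.005,"y":0,"z":0,"ax":0,"ay":0,"az":0},{"x":0.01,"y":0,"z":0,"ax":0,"ay":0,"az":0},{"x":0.01,"y":0,"z":0,"ax":0,"ay":0,"az":0},{"x":0.01,"y":0,"z":0,"ax":0,"ay":0,"az":0}]'|sed -n 2,4p
```

```text
position: [403.6, -327.7, 102.5]
eef_rot: [-0.045, 0.706, -0.046, -0.705]
ft_force: [-1.1, 0.5, 5.2]
```

```bash

python3 -m jog '[{"x":0,"y":0,"z":0,"ax":0,"ay":0,"az":0},{"x":0,"y":0,"z":0,"ax":0,"ay":0,"az":0},{"x":0,"y":0,"z":0,"ax":0,"ay":0,"az":0},{"x":0,"y":0,"z":0,"ax":0,"ay":0,"az":0},{"x":-0.1,"y":0,"z":0,"ax":0,"ay":0,"az":0},{"x":-0.3,"y":0,"z":0,"ax":0,"ay":0,"az":0},{"x":-0.5,"y":0,"z":0,"ax":0,"ay":0,"az":0},{"x":-0.5,"y":0,"z":0,"ax":0,"ay":0,"az":0}]' 0.75|sed -n 2,5p
for i in 1 2; do python3 -m jog '[{"x":0,"y":-0.2,"z":-0.04,"ax":0,"ay":0,"az":0},{"x":0,"y":-0.4,"z":-0.08,"ax":0,"ay":0,"az":0},{"x":0,"y":-0.6,"z":-0.12,"ax":0,"ay":0,"az":0},{"x":0,"y":-0.81,"z":-0.167,"ax":0,"ay":0,"az":0},{"x":0,"y":-0.81,"z":-0.167,"ax":0,"ay":0,"az":0},{"x":0,"y":-0.81,"z":-0.167,"ax":0,"ay":0,"az":0}]' | sed -n 2p; done
python3 g.py 511.5 -15.5 114 -0.13
python3 - <<'E'
from h import *
for n in CAL:get_image(n)
for q,z in(("can",12),("bottle",6)):
    for n in CAL:
        d=cut_out(q,n)
        if d:
            m=np.array(d[0]['mask']).astype(np.uint8);b=np.argwhere(m).mean(0)[::-1]
            print(q,n,round(d[0]['confidence'],2),fit(q,np.r_[ray(n,b,z+60)[:2],-.13],{n:m},z,q=="can"))
E
```

```text
position: [405.4, -329.2, 207.0]
eef_rot: [-0.044, 0.709, -0.048, -0.702]
ft_force: [0.9, 0.2, -0.2]
finger_gap: 64.0
position: [457.2, -169.9, 200.8]
position: [511.2, -14.7, 200.6]
shift frac [ 0.433  0.003 -0.003] turn frac [ 0.001  0.001 -0.001]
t 13.9 pos [511.2 -14.7 200.6] jawyaw 3.012 down [-0.001 -0.    -1.   ] q [ 0.28  0.18  0.03  0.   -1.42 -0.41] F [ 0.5 -0.7  0.8] gap 64.1
can scene 0.9 (array([ 4.02760585e+02, -3.29014701e+02, -8.96930328e-02]), np.float64(0.06380391831772081))
can top 0.77 (array([ 4.06092548e+02, -3.29965036e+02, -1.03394030e-01]), np.float64(0.03921012083367126))
bottle scene 0.91 (array([ 5.08690160e+02, -1.39809058e+01, -1.30000000e-01]), np.float64(0.11848508131642976))
bottle top 0.75 (array([ 5.10521149e+02, -1.47465597e+01, -1.30000000e-01]), np.float64(0.8114781263809103))
```

```bash

python3 -m jog '[{"x":0.1,"y":0,"z":0,"ax":0,"ay":0,"az":0},{"x":0.25,"y":0,"z":0,"ax":0,"ay":0,"az":0},{"x":0.38,"y":0,"z":0,"ax":0,"ay":0,"az":0},{"x":0.43,"y":0,"z":0,"ax":0,"ay":0,"az":0},{"x":0.43,"y":0,"z":0,"ax":0,"ay":0,"az":0},{"x":0.43,"y":0,"z":0,"ax":0,"ay":0,"az":0}]'|sed -n 2,4p
python3 -m jog '[{"x":0,"y":0,"z":0,"ax":0,"ay":0,"az":0},{"x":0,"y":0,"z":0,"ax":0,"ay":0,"az":0},{"x":0,"y":0,"z":0,"ax":0,"ay":0,"az":0},{"x":0,"y":0,"z":0,"ax":0,"ay":0,"az":0},{"x":0,"y":0,"z":0,"ax":0,"ay":0,"az":0},{"x":0,"y":0,"z":0,"ax":0,"ay":0,"az":0}]' 0 60
python3 - <<'E'
from h import *
im=np.ascontiguousarray(get_image("scene")[:,:,::-1])[80:230,180:320];im=np.clip(255*(im/255.)**.5,0,255).astype(np.uint8)
cv2.imwrite("pics/h.png",cv2.resize(im,None,fx=4,fy=4,interpolation=2))
E
```

```text
position: [512.0, -14.7, 116.3]
eef_rot: [-0.046, 0.706, -0.046, -0.705]
ft_force: [0.4, -0.2, -0.0]
time: 15.4
position: [512.0, -14.4, 116.3]
eef_rot: [-0.046, 0.707, -0.046, -0.705]
ft_force: [0.7, 0.3, 5.7]
finger_gap: 30.2
```

View pics/h.png

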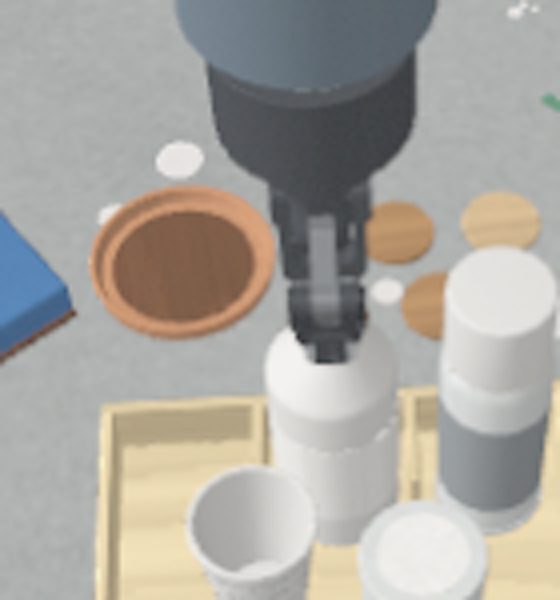

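```bash

python3 -m jog '[{"x":0,"y":0,"z":0,"ax":0,"ay":0,"az":0},{"x":-0.02,"y":0,"z":0,"ax":0,"ay":0,"az":0},{"x":-0.07,"y":0,"z":0,"ax":0,"ay":0,"az":0},{"x":-0.15,"y":0,"z":0,"ax":0,"ay":0,"az":0},{"x":-0.25,"y":0,"z":0,"ax":0,"ay":0,"az":0},{"x":-0.35,"y":0,"z":0,"ax":0,"ay":0,"az":0},{"x":-0.45,"y":0,"z":0,"ax":0,"ay":0,"az":0},{"x":-0.52,"y":0,"z":0,"ax":0,"ay":0,"az":0},{"x":-0.55,"y":0,"z":0,"ax":0,"ay":0,"az":0},{"x":-0.55,"y":0,"z":0,"ax":0,"ay":0,"az":0}]' 0 70|sed -n 2,5p
for i in 1 2; do python3 -m jog '[{"x":0,"y":0.04,"z":0,"ax":0,"ay":0,"az":0},{"x":0,"y":0.12,"z":-0.01,"ax":0,"ay":0,"az":0},{"x":0,"y":0.24,"z":-0.02,"ax":0,"ay":0,"az":0},{"x":0,"y":0.38,"z":-0.03,"ax":0,"ay":0,"az":0},{"x":0,"y":0.52,"z":-0.045,"ax":0,"ay":0,"az":0},{"x":0,"y":0.65,"z":-0.055,"ax":0,"ay":0,"az":0},{"x":0,"y":0.74,"z":-0.065,"ax":0,"ay":0,"az":0},{"x":0,"y":0.779,"z":-0.066,"ax":0,"ay":0,"az":0},{"x":0,"y":0.779,"z":-0.066,"ax":0,"ay":0,"az":0}]' |sed -n 2,5p; done
python3 g.py 498 -328 122.5 -0.13
```

```text
position: [511.3, -14.3, 225.7]
eef_rot: [-0.046, 0.706, -0.046, -0.705]
ft_force: [0.0, -0.3, -2.9]
finger_gap: 30.1
position: [503.3, -171.5, 224.1]
eef_rot: [0.047, -0.705, 0.046, 0.706]
ft_force: [-0.4, 1.2, -2.7]
finger_gap: 30.1
position: [496.7, -327.1, 224.6]
eef_rot: [0.046, -0.705, 0.046, 0.706]
ft_force: [-0.1, 0.3, -2.8]
finger_gap: 29.9
shift frac [ 0.51   0.004 -0.007] turn frac [-0.001  0.001  0.   ]
t 18.25 pos [ 496.7 -327.1  224.6] jawyaw 3.011 down [-0.001  0.    -1.   ] q [-0.32  0.34  0.31 -0.   -1.54  0.19] F [-0.1  0.3 -2.8] gap 29.9
```

```bash

python3 -m jog '[{"x":0.03,"y":0,"z":0,"ax":0,"ay":0,"az":0},{"x":0.1,"y":0,"z":0,"ax":0,"ay":0,"az":0},{"x":0.2,"y":0,"z":0,"ax":0,"ay":0,"az":0},{"x":0.3,"y":0,"z":0,"ax":0,"ay":0,"az":0},{"x":0.4,"y":0,"z":0,"ax":0,"ay":0,"az":0},{"x":0.47,"y":0,"z":0,"ax":0,"ay":0,"az":0},{"x":0.5,"y":0,"z":0,"ax":0,"ay":0,"az":0},{"x":0.508,"y":0,"z":0,"ax":0,"ay":0,"az":0},{"x":0.508,"y":0,"z":0,"ax":0,"ay":0,"az":0},{"x":0.508,"y":0,"z":0,"ax":0,"ay":0,"az":0}]'|sed -n 2,4p
python3 -m jog '[{"x":0.005,"y":0,"z":0,"ax":0,"ay":0,"az":0},{"x":0.008,"y":0,"z":0,"ax":0,"ay":0,"az":0},{"x":0.008,"y":0,"z":0,"ax":0,"ay":0,"az":0}]'|sed -n 2,4p
```

```text
position: [497.4, -326.9, 124.4]
eef_rot: [-0.046, 0.706, -0.046, -0.705]
ft_force: [0.6, -0.1, -1.5]
position: [497.1, -327.1, 122.4]
eef_rot: [-0.046, 0.706, -0.046, -0.705]
ft_force: [0.2, -0.9, 1.5]
```

```bash

python3 -m jog '[{"x":0,"y":0,"z":0,"ax":0,"ay":0,"az":0},{"x":0,"y":0,"z":0,"ax":0,"ay":0,"az":0},{"x":0,"y":0,"z":0,"ax":0,"ay":0,"az":0},{"x":0,"y":0,"z":0,"ax":0,"ay":0,"az":0},{"x":-0.1,"y":0,"z":0,"ax":0,"ay":0,"az":0},{"x":-0.3,"y":0,"z":0,"ax":0,"ay":0,"az":0},{"x":-0.5,"y":0,"z":0,"ax":0,"ay":0,"az":0},{"x":-0.5,"y":0,"z":0,"ax":0,"ay":0,"az":0}]' 0.75|sed -n 2,5p
for i in 1 2; do python3 -m jog '[{"x":0,"y":-0.2,"z":-0.02,"ax":0,"ay":0,"az":0},{"x":0,"y":-0.4,"z":-0.04,"ax":0,"ay":0,"az":0},{"x":0,"y":-0.6,"z":-0.06,"ax":0,"ay":0,"az":0},{"x":0,"y":-0.68,"z":-0.073,"ax":0,"ay":0,"az":0},{"x":0,"y":-0.68,"z":-0.073,"ax":0,"ay":0,"az":0},{"x":0,"y":-0.68,"z":-0.073,"ax":0,"ay":0,"az":0}]' 1| sed -n 2p; done
python3 g.py 561.5 -61 100 -0.13
python3 - <<'E'
from h import *
for n in CAL:get_image(n)
for q,z in(("can",12),("bottle",12),("cup",6),("wax_tin",6),("aerosol",6)):
    for n in CAL:
        d=cut_out(q,n)
        if d:
            m=np.array(d[0]['mask']).astype(np.uint8);b=np.argwhere(m).mean(0)[::-1]
            p,e=fit(q,np.r_[ray(n,b,z+40)[:2],-.13],{n:m},z,q=="can");print(q,n,round(d[0]['confidence'],2),p.round(2),round(e,3))
E
```

```text
position: [499.2, -328.8, 228.6]
eef_rot: [-0.044, 0.709, -0.048, -0.702]
ft_force: [0.4, -0.7, 0.5]
finger_gap: 64.2
position: [529.0, -194.1, 221.8]
position: [561.0, -62.1, 221.7]
shift frac [ 0.608 -0.006 -0.002] turn frac [-0.001  0.001 -0.001]
t 21.55 pos [561.  -62.1 221.7] jawyaw 3.011 down [-0.    -0.001 -1.   ] q [ 0.17  0.28  0.21  0.   -1.5  -0.3 ] F [-1.2  0.2 -0.2] gap 85.2
can scene 0.7 [ 398.09 -328.26   -0.71] 0.166
can top 0.59 [ 4.0594e+02 -3.2986e+02 -1.1000e-01] 0.038
bottle scene 0.59 [ 4.9422e+02 -3.2853e+02 -1.3000e-01] 0.05
bottle top 0.89 [ 4.9747e+02 -3.2848e+02 -1.3000e-01] 0.049
cup scene 0.93 [ 5.5806e+02 -6.0430e+01 -1.3000e-01] 0.042
cup top 0.57 [ 5.6191e+02 -5.9680e+01 -1.3000e-01] 0.499
wax_tin scene 0.72 [ 5.6846e+02  1.6790e+01 -1.3000e-01] 0.066
wax_tin top 0.95 [ 5.7268e+02  1.4740e+01 -1.3000e-01] 0.113
aerosol scene 0.63 [ 5.1898e+02  5.8610e+01 -1.3000e-01] 0.089
aerosol top 0.85 [ 5.1971e+02  5.2840e+01 -1.3000e-01] 0.66
```

```bash

python3 -m jog '[{"x":0.15,"y":-0.006,"z":0,"ax":0,"ay":0,"az":0},{"x":0.35,"y":-0.006,"z":0,"ax":0,"ay":0,"az":0},{"x":0.55,"y":-0.006,"z":0,"ax":0,"ay":0,"az":0},{"x":0.72,"y":-0.006,"z":0,"ax":0,"ay":0,"az":0},{"x":0.85,"y":-0.006,"z":0,"ax":0,"ay":0,"az":0},{"x":0.92,"y":-0.006,"z":0,"ax":0,"ay":0,"az":0},{"x":0.95,"y":-0.006,"z":0,"ax":0,"ay":0,"az":0},{"x":0.95,"y":-0.006,"z":0,"ax":0,"ay":0,"az":0},{"x":0.95,"y":-0.006,"z":0,"ax":0,"ay":0,"az":0}]' 1|sed -n 2,5p
python3 g.py 561 -60.7 22 -0.13
python3 - <<'E'
from h import *
im=np.ascontiguousarray(get_image("scene")[:,:,::-1])[110:270,180:320];im=np.clip(255*(im/255.)**.5,0,255).astype(np.uint8)
cv2.imwrite("pics/i.png",cv2.resize(im,None,fx=4,fy=3.7,interpolation=2))
E
```

```text
position: [562.1, -59.7, 32.8]
eef_rot: [-0.046, 0.706, -0.046, -0.705]
ft_force: [0.6, -0.3, 0.3]
finger_gap: 85.3
shift frac [0.054 0.006 0.005] turn frac [ 0.001 -0.003  0.   ]
t 23.05 pos [562.1 -59.7  32.8] jawyaw 3.012 down [ 0.002 -0.    -1.   ] q [ 0.17  0.38 -0.13  0.   -1.05 -0.3 ] F [ 0.6 -0.3  0.3] gap 85.3
```

View pics/i.png

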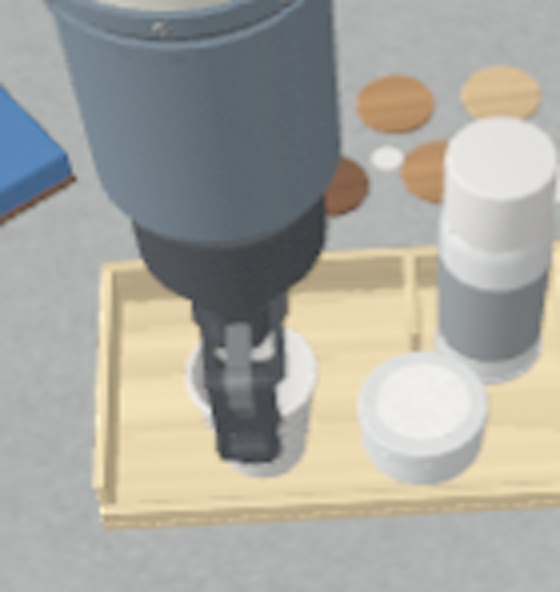

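```bash
python3 - <<'E'
from h import *
for z in(40,50,60,70,80):print(z,ray('scene',(242.5,234),z).round(),proj('scene',[[605,-66,z]]).round(1))
E
```

```text
40 [586. -69.  40.] [[245.5 243. ]]
50 [591. -69.  50.] [[245.1 240.6]]
60 [596. -69.  60.] [[244.6 238.2]]
70 [601. -68.  70.] [[244.2 235.8]]
80 [606. -68.  80.] [[243.8 233.2]]
```

```bash

python3 -m jog '[{"x":0.03,"y":0.005,"z":0.004,"ax":0,"ay":0,"az":0},{"x":0.055,"y":0.005,"z":0.004,"ax":0,"ay":0,"az":0},{"x":0.055,"y":0.005,"z":0.004,"ax":0,"ay":0,"az":0},{"x":0.055,"y":0.005,"z":0.004,"ax":0,"ay":0,"az":0}]' |sed -n 2,5p
python3 -m jog '[{"x":0.055,"y":0,"z":0,"ax":0,"ay":0,"az":0},{"x":0,"y":0,"z":0,"ax":0,"ay":0,"az":0}]' >/dev/null 2>&1 & wait; python3 g.py
```

```text
position: [560.2, -60.6, 20.7]
eef_rot: [0.046, -0.705, 0.046, 0.706]
ft_force: [0.4, 0.7, -0.0]
finger_gap: 85.4
t 23.7 pos [557.8 -60.6  18. ] jawyaw 3.011 down [-0.006  0.    -1.   ] q [ 0.17  0.4  -0.16 -0.   -1.03 -0.3 ] F [-0.8 -0.4  0.5] gap 85.5
```

The stray second call dipped and returned; no contact registered. Now close gently.

```bash

python3 -m jog '[{"x":0,"y":0,"z":0,"ax":0,"ay":0,"az":0},{"x":0,"y":0,"z":0,"ax":0,"ay":0,"az":0},{"x":0,"y":0,"z":0,"ax":0,"ay":0,"az":0}]' |sed -n 2,5p
python3 -m jog '[{"x":0,"y":0,"z":0,"ax":0,"ay":0,"az":0},{"x":0,"y":0,"z":0,"ax":0,"ay":0,"az":0},{"x":0,"y":0,"z":0,"ax":0,"ay":0,"az":0},{"x":0,"y":0,"z":0,"ax":0,"ay":0,"az":0},{"x":0,"y":0,"z":0,"ax":0,"ay":0,"az":0},{"x":0,"y":0,"z":0,"ax":0,"ay":0,"az":0},{"x":0,"y":0,"z":0,"ax":0,"ay":0,"az":0}]' 0 25
python3 g.py
```

```text
position: [560.5, -60.5, 21.0]
eef_rot: [-0.046, 0.706, -0.046, -0.705]
ft_force: [-1.0, -0.1, -0.1]
finger_gap: 85.5
time: 24.7
position: [560.5, -60.7, 21.2]
eef_rot: [-0.046, 0.706, -0.046, -0.705]
ft_force: [-1.6, 0.2, 5.6]
finger_gap: 57.5
t 24.7 pos [560.5 -60.7  21.2] jawyaw 3.012 down [ 0.001 -0.    -1.   ] q [ 0.17  0.39 -0.15  0.   -1.03 -0.3 ] F [-1.6  0.2  5.6] gap 57.5
```

```bash

python3 -m jog '[{"x":0,"y":0,"z":0,"ax":0,"ay":0,"az":0},{"x":-0.02,"y":0,"z":0,"ax":0,"ay":0,"az":0},{"x":-0.05,"y":0,"z":0,"ax":0,"ay":0,"az":0},{"x":-0.1,"y":0,"z":0,"ax":0,"ay":0,"az":0},{"x":-0.17,"y":0,"z":0,"ax":0,"ay":0,"az":0},{"x":-0.2,"y":0,"z":0,"ax":0,"ay":0,"az":0},{"x":-0.2,"y":0,"z":0,"ax":0,"ay":0,"az":0}]' 0 25
python3 - <<'E'
from h import *
im=np.ascontiguousarray(get_image("scene")[:,:,::-1])[110:270,180:320];im=np.clip(255*(im/255.)**.5,0,255).astype(np.uint8)
cv2.imwrite("pics/j.png",cv2.resize(im,None,fx=4,fy=3.7,interpolation=2))
E
```

```text
time: 25.4
position: [561.2, -60.5, 62.1]
eef_rot: [-0.046, 0.706, -0.046, -0.705]
ft_force: [0.1, -0.4, 0.3]
finger_gap: 57.2
```

View pics/j.png

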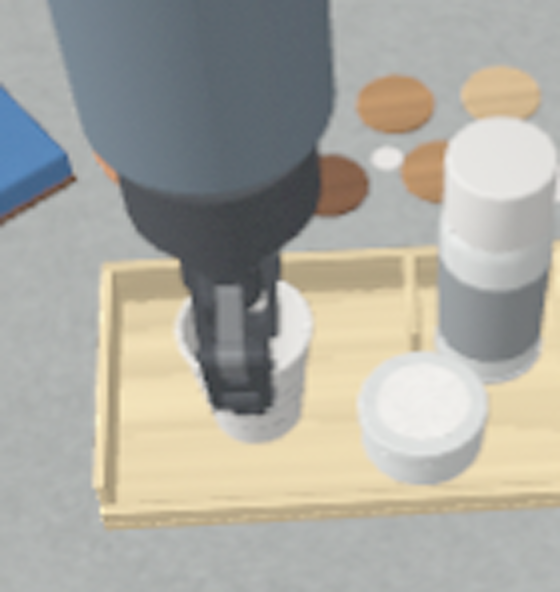

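```bash

python3 -m jog '[{"x":-0.03,"y":0,"z":0,"ax":0,"ay":0,"az":0},{"x":-0.1,"y":0,"z":0,"ax":0,"ay":0,"az":0},{"x":-0.2,"y":0,"z":0,"ax":0,"ay":0,"az":0},{"x":-0.32,"y":0,"z":0,"ax":0,"ay":0,"az":0},{"x":-0.45,"y":0,"z":0,"ax":0,"ay":0,"az":0},{"x":-0.58,"y":0,"z":0,"ax":0,"ay":0,"az":0},{"x":-0.68,"y":0,"z":0,"ax":0,"ay":0,"az":0},{"x":-0.74,"y":0,"z":0,"ax":0,"ay":0,"az":0},{"x":-0.77,"y":0,"z":0,"ax":0,"ay":0,"az":0},{"x":-0.77,"y":0,"z":0,"ax":0,"ay":0,"az":0}]' |sed -n 2,5p
for i in 1 2; do python3 -m jog '[{"x":0,"y":-0.03,"z":0.015,"ax":0,"ay":0,"az":0},{"x":0,"y":-0.12,"z":0.06,"ax":0,"ay":0,"az":0},{"x":0,"y":-0.25,"z":0.13,"ax":0,"ay":0,"az":0},{"x":0,"y":-0.4,"z":0.2,"ax":0,"ay":0,"az":0},{"x":0,"y":-0.55,"z":0.28,"ax":0,"ay":0,"az":0},{"x":0,"y":-0.7,"z":0.36,"ax":0,"ay":0,"az":0},{"x":0,"y":-0.82,"z":0.42,"ax":0,"ay":0,"az":0},{"x":0,"y":-0.88,"z":0.45,"ax":0,"ay":0,"az":0},{"x":0,"y":-0.894,"z":0.458,"ax":0,"ay":0,"az":0},{"x":0,"y":-0.894,"z":0.458,"ax":0,"ay":0,"az":0}]' |sed -n 2,5p; done
python3 g.py 425.5 318 100 -0.13
```

```text
position: [560.4, -60.5, 214.7]
eef_rot: [-0.046, 0.706, -0.046, -0.706]
ft_force: [0.0, 0.8, 0.4]
finger_gap: 57.5
position: [492.4, 128.5, 214.3]
eef_rot: [0.045, -0.705, 0.046, 0.706]
ft_force: [-0.1, -0.2, 0.4]
finger_gap: 57.7
position: [425.3, 317.2, 214.6]
eef_rot: [0.046, -0.706, 0.046, 0.706]
ft_force: [-0.1, -0.4, -0.3]
finger_gap: 57.3
shift frac [ 0.573 -0.004 -0.001] turn frac [-0.001  0.    -0.001]
t 28.45 pos [425.3 317.2 214.6] jawyaw 3.011 down [-0.    -0.001 -1.   ] q [ 0.94  0.21  0.11  0.   -1.47 -1.07] F [-0.1 -0.4 -0.3] gap 57.3
```

```bash

python3 -m jog '[{"x":0.03,"y":-0.004,"z":0,"ax":0,"ay":0,"az":0},{"x":0.1,"y":-0.004,"z":0,"ax":0,"ay":0,"az":0},{"x":0.2,"y":-0.004,"z":0,"ax":0,"ay":0,"az":0},{"x":0.32,"y":-0.004,"z":0,"ax":0,"ay":0,"az":0},{"x":0.44,"y":-0.004,"z":0,"ax":0,"ay":0,"az":0},{"x":0.55,"y":-0.004,"z":0,"ax":0,"ay":0,"az":0},{"x":0.62,"y":-0.004,"z":0,"ax":0,"ay":0,"az":0},{"x":0.645,"y":-0.004,"z":0,"ax":0,"ay":0,"az":0},{"x":0.645,"y":-0.004,"z":0,"ax":0,"ay":0,"az":0},{"x":0.645,"y":-0.004,"z":0,"ax":0,"ay":0,"az":0}]' |sed -n 2,5p
python3 g.py
python3 - <<'E'
from h import *
ims={}
for n in CAL:
    im=get_image(n);cv2.imwrite(f"pics/{n}5.png",im[:,:,::-1])
    for q in("cup","stand"):
        d=cut_out(q,n)
        if d:print(q,n,round(d[0]['confidence'],2),np.round(d[0]['bbox']))
im=cv2.imread("pics/scene5.png")
for z,col in((70,(0,255,0)),(148,(0,0,255))):
    W=ring(21 if z==70 else 29,z)+[425.5,318,0]
    cv2.polylines(im,[np.round(proj('scene',W)).astype(np.int32)],True,col,1)
cv2.polylines(im,[np.round(proj('scene',ring(30,50)+[425.5,318,0])).astype(np.int32)],True,(255,0,0),1)
a=cv2.resize(im[60:190,350:450],None,fx=4,fy=4);b=cv2.resize(cv2.imread("pics/top5.png")[190:320,60:160],None,fx=4,fy=4)
cv2.imwrite("pics/k.png",np.hstack([a,b]))
E
```

```text
position: [425.8, 318.5, 86.6]
eef_rot: [-0.046, 0.706, -0.046, -0.705]
ft_force: [0.7, -1.3, 0.5]
finger_gap: 57.5
t 29.45 pos [425.8 318.5  86.6] jawyaw 3.011 down [ 0.001  0.001 -1.   ] q [ 0.94  0.28 -0.14  0.   -1.15 -1.07] F [ 0.7 -1.3  0.5] gap 57.5
cup scene 0.87 [405.  90. 428. 137.]
stand scene 0.96 [384. 126. 428. 163.]
cup top 0.85 [ 77. 232. 111. 267.]
stand top 0.59 [ 91. 231. 139. 275.]
```

View pics/k.png

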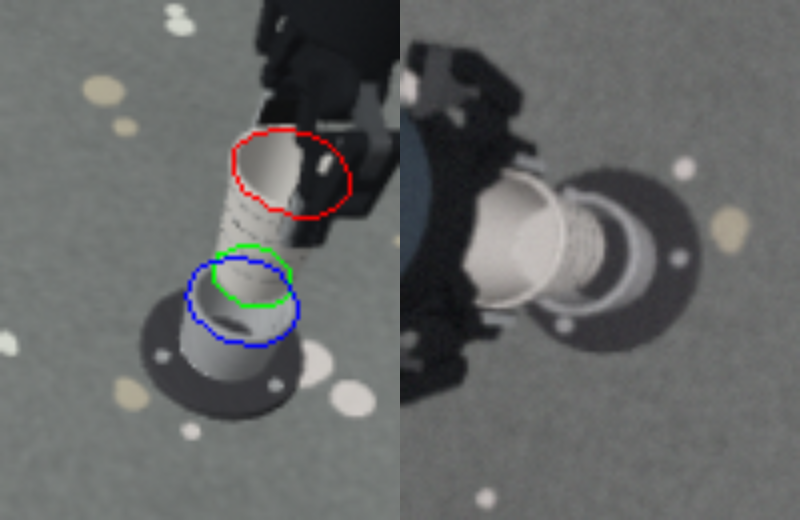

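```bash
cat > fc.py <<'E'
from h import *
for n in CAL:
    im=get_image(n);g=cv2.resize(im.max(2),None,fx=S,fy=S)
    d=cut_out("cup",n)
    m=cv2.resize(np.array(d[0]['mask']).astype(np.uint8),None,fx=S,fy=S,interpolation=0)
    use=cv2.erode(((g>75)|(m>0)).astype(np.uint8),np.ones((5,5)))
    def f(v):
        s=sil(n,"cup",[v[0],v[1],0],v[2]);return 1-(s&m&use).sum()/((s|m)&use).sum()
    for zs in(66,71.4,77):
        r=minimize(lambda v:f([v[0],v[1],zs]),[425,318],method='Nelder-Mead',options=dict(initial_simplex=[[425,318],[432,318],[425,326]],xatol=.1,fatol=1e-4))
        print(n,zs,r.x.round(1),round(r.fun,3))
E
python3 fc.py
```

```text
scene 66 [418.4 320.7] 0.097
scene 71.4 [422.7 317.8] 0.097
scene 77 [427.  315.1] 0.1
top 66 [426.8 320.7] 0.044
top 71.4 [426.6 318.9] 0.044
top 77 [426.4 317.2] 0.044
```

```bash

python3 -m jog '[{"x":0.03,"y":0,"z":0,"ax":0,"ay":0,"az":0},{"x":0.08,"y":0,"z":0,"ax":0,"ay":0,"az":0},{"x":0.13,"y":0,"z":0,"ax":0,"ay":0,"az":0},{"x":0.17,"y":0,"z":0,"ax":0,"ay":0,"az":0},{"x":0.2,"y":0,"z":0,"ax":0,"ay":0,"az":0},{"x":0.22,"y":0,"z":0,"ax":0,"ay":0,"az":0},{"x":0.235,"y":0,"z":0,"ax":0,"ay":0,"az":0},{"x":0.245,"y":0,"z":0,"ax":0,"ay":0,"az":0},{"x":0.25,"y":0,"z":0,"ax":0,"ay":0,"az":0},{"x":0.25,"y":0,"z":0,"ax":0,"ay":0,"az":0}]' |sed -n 2,5p
python3 g.py 425.8 318 32 -0.13
```

```text
position: [425.2, 318.6, 35.9]
eef_rot: [-0.046, 0.706, -0.046, -0.706]
ft_force: [0.2, -0.2, -0.6]
finger_gap: 57.2
shift frac [ 0.019  0.003 -0.004] turn frac [ 0. -0.  0.]
t 30.95 pos [425.2 318.6  35.9] jawyaw 3.012 down [ 0.  0. -1.] q [ 0.94  0.32 -0.22  0.   -1.03 -1.07] F [ 0.2 -0.2 -0.6] gap 57.2
```

Force still nil; foot about 20.7 mm. Small steps down.

```bash

for i in 1 2 3; do python3 -m jog '[{"x":0.003,"y":0,"z":0,"ax":0,"ay":0,"az":0},{"x":0.005,"y":0,"z":0,"ax":0,"ay":0,"az":0},{"x":0.005,"y":0,"z":0,"ax":0,"ay":0,"az":0}]' |sed -n 2,5p|grep -v eef; done
```

```text
position: [425.1, 318.6, 34.8]
ft_force: [-0.4, -0.6, -0.4]
finger_gap: 57.6
position: [425.1, 318.5, 33.7]
ft_force: [-0.9, 0.1, 0.2]
finger_gap: 57.3
position: [425.0, 318.5, 32.7]
ft_force: [-1.4, 0.7, 0.3]
finger_gap: 57.5
```

```bash

python3 -m jog '[{"x":0,"y":0,"z":0,"ax":0,"ay":0,"az":0},{"x":0,"y":0,"z":0,"ax":0,"ay":0,"az":0},{"x":0,"y":0,"z":0,"ax":0,"ay":0,"az":0},{"x":0,"y":0,"z":0,"ax":0,"ay":0,"az":0},{"x":0,"y":0,"z":0,"ax":0,"ay":0,"az":0},{"x":0,"y":0,"z":0,"ax":0,"ay":0,"az":0},{"x":0,"y":0,"z":0,"ax":0,"ay":0,"az":0}]' 1 |sed -n 2,5p
python3 -m jog '[{"x":-0.05,"y":0,"z":0,"ax":0,"ay":0,"az":0},{"x":-0.15,"y":0,"z":0,"ax":0,"ay":0,"az":0},{"x":-0.35,"y":0,"z":0,"ax":0,"ay":0,"az":0},{"x":-0.6,"y":0,"z":0,"ax":0,"ay":0,"az":0},{"x":-0.85,"y":0,"z":0,"ax":0,"ay":0,"az":0},{"x":-0.95,"y":0,"z":0,"ax":0,"ay":0,"az":0},{"x":-0.95,"y":0,"z":0,"ax":0,"ay":0,"az":0},{"x":-0.95,"y":0,"z":0,"ax":0,"ay":0,"az":0}]' |sed -n 2,5p
python3 - <<'E'
from h import *
for n in CAL:
    im=get_image(n);d=cut_out("cup",n)
    if not d:print(n,'none');continue
    m=np.array(d[0]['mask']).astype(np.uint8);big=cv2.resize(m,None,fx=S,fy=S,interpolation=0)
    M["cupv"]=[np.r_[ring(24.5,34),ring(29,78)]]
    for zs in(14,16,18,21):
        p,e=fit("cupv",[425,318,0],{n:m},zs);print(n,zs,p.round(1),round(e,3))
    cv2.imwrite(f"pics/l{n}.png",im[:,:,::-1])
a=cv2.imread("pics/lscene.png")[80:190,350:450];b=cv2.imread("pics/ltop.png")[200:310,60:160]
cv2.imwrite("pics/l.png",cv2.resize(np.hstack([a,b]),None,fx=4,fy=4))
E
```

```text
position: [425.1, 318.5, 32.8]
eef_rot: [-0.046, 0.706, -0.046, -0.706]
ft_force: [-0.2, 0.4, -0.1]
finger_gap: 85.3
position: [425.0, 318.6, 223.3]
eef_rot: [-0.046, 0.706, -0.046, -0.706]
ft_force: [-0.5, 0.2, -0.8]
finger_gap: 85.2
scene 14 [422.  319.6   0. ] 0.064
scene 16 [423.9 318.3   0. ] 0.065
scene 18 [424.9 317.3   0. ] 0.069
scene 21 [427.5 315.3   0. ] 0.074
top 14 [426.6 318.7   0. ] 0.04
top 16 [426.6 318.1   0. ] 0.039
top 18 [426.5 317.5   0. ] 0.037
top 21 [426.3 316.2   0. ] 0.034
```

View pics/l.png

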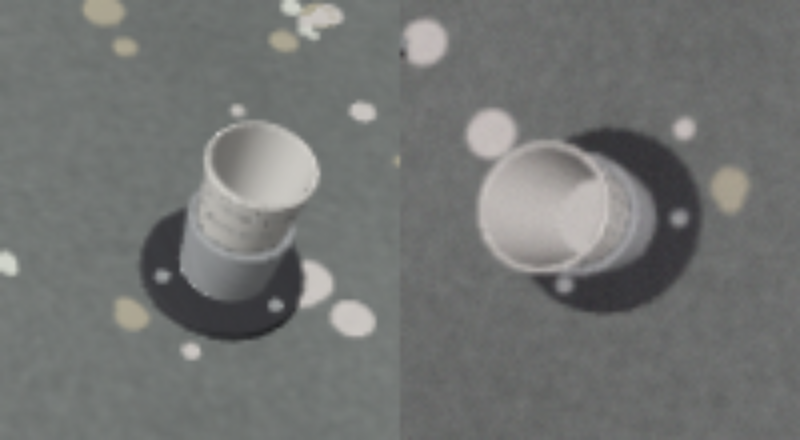

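```bash

for i in 1 2 3 4; do python3 -m jog '[{"x":0,"y":0.2,"z":-0.05,"ax":0,"ay":0,"az":0},{"x":0,"y":0.4,"z":-0.1,"ax":0,"ay":0,"az":0},{"x":0,"y":0.6,"z":-0.15,"ax":0,"ay":0,"az":0},{"x":0,"y":0.789,"z":-0.194,"ax":0,"ay":0,"az":0},{"x":0,"y":0.789,"z":-0.194,"ax":0,"ay":0,"az":0},{"x":0,"y":0.789,"z":-0.194,"ax":0,"ay":0,"az":0}]' 0.75| sed -n 2p; done
python3 g.py 497.1 -327.3 122.5 -0.13
```

```text
position: [443.0, 156.3, 222.4]
position: [461.2, -4.3, 222.2]
position: [479.6, -165.1, 222.1]
position: [498.0, -326.2, 222.1]
shift frac [0.498 0.006 0.003] turn frac [0.002 0.002 0.001]
t 35.95 pos [ 498.  -326.2  222.1] jawyaw 3.013 down [-0.001  0.001 -1.   ] q [-0.32  0.34  0.3  -0.   -1.53  0.19] F [0.5 0.3 0.6] gap 64.2
```

```bash

python3 -m jog '[{"x":0.1,"y":0.006,"z":0.003,"ax":0,"ay":0,"az":0},{"x":0.25,"y":0.006,"z":0.003,"ax":0,"ay":0,"az":0},{"x":0.38,"y":0.006,"z":0.003,"ax":0,"ay":0,"az":0},{"x":0.46,"y":0.006,"z":0.003,"ax":0,"ay":0,"az":0},{"x":0.497,"y":0.006,"z":0.003,"ax":0,"ay":0,"az":0},{"x":0.497,"y":0.006,"z":0.003,"ax":0,"ay":0,"az":0},{"x":0.497,"y":0.006,"z":0.003,"ax":0,"ay":0,"az":0}]'|sed -n 2,4p
python3 -m jog '[{"x":0,"y":0,"z":0,"ax":0,"ay":0,"az":0},{"x":0,"y":0,"z":0,"ax":0,"ay":0,"az":0},{"x":0,"y":0,"z":0,"ax":0,"ay":0,"az":0},{"x":0,"y":0,"z":0,"ax":0,"ay":0,"az":0},{"x":0,"y":0,"z":0,"ax":0,"ay":0,"az":0},{"x":0,"y":0,"z":0,"ax":0,"ay":0,"az":0}]' 0 70 | sed -n 2,5p
python3 -m jog '[{"x":0,"y":0,"z":0,"ax":0,"ay":0,"az":0},{"x":-0.02,"y":0,"z":0,"ax":0,"ay":0,"az":0},{"x":-0.07,"y":0,"z":0,"ax":0,"ay":0,"az":0},{"x":-0.15,"y":0,"z":0,"ax":0,"ay":0,"az":0},{"x":-0.25,"y":0,"z":0,"ax":0,"ay":0,"az":0},{"x":-0.35,"y":0,"z":0,"ax":0,"ay":0,"az":0},{"x":-0.45,"y":0,"z":0,"ax":0,"ay":0,"az":0},{"x":-0.52,"y":0,"z":0,"ax":0,"ay":0,"az":0},{"x":-0.55,"y":0,"z":0,"ax":0,"ay":0,"az":0},{"x":-0.55,"y":0,"z":0,"ax":0,"ay":0,"az":0}]' |sed -n 2,5p
python3 g.py 511.5 -14.6 230 -0.13
```

```text
position: [497.4, -328.1, 124.7]
eef_rot: [-0.045, 0.706, -0.046, -0.705]
ft_force: [0.4, -1.0, 1.4]
position: [496.9, -329.2, 124.6]
eef_rot: [-0.045, 0.706, -0.046, -0.705]
ft_force: [-1.3, 0.5, 4.9]
finger_gap: 29.7
position: [496.7, -328.6, 234.0]
eef_rot: [-0.046, 0.706, -0.046, -0.705]
ft_force: [0.7, -1.0, -2.0]
finger_gap: 29.4
shift frac [ 0.02  -1.566  0.13 ] turn frac [-0.    -0.002 -0.   ]
t 38.25 pos [ 496.7 -328.6  234. ] jawyaw 3.012 down [ 0.001 -0.    -1.   ] q [-0.32  0.34  0.33 -0.   -1.56  0.19] F [ 0.7 -1.  -2. ] gap 29.4
```

```bash

for i in 1 2; do python3 -m jog '[{"x":0,"y":-0.04,"z":0,"ax":0,"ay":0,"az":0},{"x":0,"y":-0.12,"z":0.01,"ax":0,"ay":0,"az":0},{"x":0,"y":-0.24,"z":0.02,"ax":0,"ay":0,"az":0},{"x":0,"y":-0.38,"z":0.03,"ax":0,"ay":0,"az":0},{"x":0,"y":-0.52,"z":0.045,"ax":0,"ay":0,"az":0},{"x":0,"y":-0.65,"z":0.055,"ax":0,"ay":0,"az":0},{"x":0,"y":-0.74,"z":0.063,"ax":0,"ay":0,"az":0},{"x":0,"y":-0.783,"z":0.065,"ax":0,"ay":0,"az":0},{"x":0,"y":-0.783,"z":0.065,"ax":0,"ay":0,"az":0},{"x":0,"y":-0.783,"z":0.065,"ax":0,"ay":0,"az":0}]' |sed -n 2,5p; done
python3 g.py 512 -14.8 118.6 -0.13
```

```text
position: [503.7, -171.7, 233.2]
eef_rot: [0.046, -0.705, 0.046, 0.706]
ft_force: [-0.0, -0.6, -1.2]
finger_gap: 29.8
position: [511.3, -15.3, 233.3]
eef_rot: [0.046, -0.706, 0.046, 0.706]
ft_force: [0.1, -0.0, -1.9]
finger_gap: 29.6
shift frac [ 0.574 -0.003 -0.003] turn frac [-0.001  0.    -0.001]
t 40.25 pos [511.3 -15.3 233.3] jawyaw 3.011 down [-0. -0. -1.] q [ 0.28  0.17  0.1   0.   -1.5  -0.41] F [ 0.1 -0.  -1.9] gap 29.6
```

```bash

python3 -m jog '[{"x":0.03,"y":-0.003,"z":0,"ax":0,"ay":0,"az":0},{"x":0.1,"y":-0.003,"z":0,"ax":0,"ay":0,"az":0},{"x":0.2,"y":-0.003,"z":0,"ax":0,"ay":0,"az":0},{"x":0.3,"y":-0.003,"z":0,"ax":0,"ay":0,"az":0},{"x":0.4,"y":-0.003,"z":0,"ax":0,"ay":0,"az":0},{"x":0.48,"y":-0.003,"z":0,"ax":0,"ay":0,"az":0},{"x":0.53,"y":-0.003,"z":0,"ax":0,"ay":0,"az":0},{"x":0.555,"y":-0.003,"z":0,"ax":0,"ay":0,"az":0},{"x":0.565,"y":-0.003,"z":0,"ax":0,"ay":0,"az":0},{"x":0.565,"y":-0.003,"z":0,"ax":0,"ay":0,"az":0}]'|sed -n 2,4p
python3 -m jog '[{"x":0.004,"y":0,"z":0,"ax":0,"ay":0,"az":0},{"x":0.008,"y":0,"z":0,"ax":0,"ay":0,"az":0},{"x":0.008,"y":0,"z":0,"ax":0,"ay":0,"az":0}]'|sed -n 2,4p
```

```text
position: [511.6, -14.2, 120.7]
eef_rot: [-0.046, 0.706, -0.046, -0.705]
ft_force: [-0.6, 0.4, -1.7]
position: [511.5, -14.0, 119.0]
eef_rot: [-0.046, 0.706, -0.046, -0.705]
ft_force: [0.3, -0.5, -2.3]
```

```bash

python3 -m jog '[{"x":0.005,"y":0,"z":0,"ax":0,"ay":0,"az":0},{"x":0.008,"y":0,"z":0,"ax":0,"ay":0,"az":0},{"x":0.008,"y":0,"z":0,"ax":0,"ay":0,"az":0}]'|sed -n 2,4p
python3 -m jog '[{"x":0.003,"y":0,"z":0,"ax":0,"ay":0,"az":0},{"x":0.005,"y":0,"z":0,"ax":0,"ay":0,"az":0},{"x":0.005,"y":0,"z":0,"ax":0,"ay":0,"az":0}]'|sed -n 2,4p
```

```text
position: [511.8, -14.1, 118.6]
eef_rot: [-0.046, 0.706, -0.046, -0.705]
ft_force: [-2.5, 1.2, 5.3]
position: [512.1, -14.2, 118.6]
eef_rot: [-0.046, 0.707, -0.046, -0.705]
ft_force: [-4.0, 0.9, 11.7]
```

```bash

python3 -m jog '[{"x":-0.007,"y":0,"z":0,"ax":0,"ay":0,"az":0},{"x":-0.007,"y":0,"z":0,"ax":0,"ay":0,"az":0},{"x":-0.007,"y":0,"z":0,"ax":0,"ay":0,"az":0}]'|sed -n 2,4p
python3 -m jog '[{"x":0,"y":0,"z":0,"ax":0,"ay":0,"az":0},{"x":0,"y":0,"z":0,"ax":0,"ay":0,"az":0},{"x":0,"y":0,"z":0,"ax":0,"ay":0,"az":0},{"x":0,"y":0,"z":0,"ax":0,"ay":0,"az":0},{"x":-0.1,"y":0,"z":0,"ax":0,"ay":0,"az":0},{"x":-0.3,"y":0,"z":0,"ax":0,"ay":0,"az":0},{"x":-0.5,"y":0,"z":0,"ax":0,"ay":0,"az":0},{"x":-0.5,"y":0,"z":0,"ax":0,"ay":0,"az":0}]' 0.75|sed -n 2,5p
for i in 1 2; do python3 -m jog '[{"x":0,"y":0.2,"z":0.04,"ax":0,"ay":0,"az":0},{"x":0,"y":0.4,"z":0.08,"ax":0,"ay":0,"az":0},{"x":0,"y":0.6,"z":0.12,"ax":0,"ay":0,"az":0},{"x":0,"y":0.814,"z":0.166,"ax":0,"ay":0,"az":0},{"x":0,"y":0.814,"z":0.166,"ax":0,"ay":0,"az":0},{"x":0,"y":0.814,"z":0.166,"ax":0,"ay":0,"az":0}]' | sed -n 2p; done
python3 g.py 404 -328.5 102.8 -0.13
python3 - <<'E'
from h import *
for n in CAL:get_image(n)
for q,z in(("can",12),("bottle",6),("aerosol",6),("wax_tin",6)):
    for n in CAL:
        d=cut_out(q,n)
        if d:
            m=np.array(d[0]['mask']).astype(np.uint8);b=np.argwhere(m).mean(0)[::-1]
            p,e=fit(q,np.r_[ray(n,b,z+40)[:2],-.13],{n:m},z,q=="can");print(q,n,round(d[0]['confidence'],2),p.round(2),round(e,3))
E
```

```text
position: [511.8, -14.1, 118.6]
eef_rot: [-0.046, 0.706, -0.046, -0.705]
ft_force: [-2.2, 0.8, 5.3]
position: [514.5, -14.3, 223.6]
eef_rot: [-0.046, 0.71, -0.045, -0.702]
ft_force: [0.3, -0.3, -0.6]
finger_gap: 64.4
position: [457.0, -171.9, 217.4]
position: [403.5, -328.2, 217.0]
shift frac [ 0.571  0.001 -0.003] turn frac [-0.002  0.001  0.001]
t 44.45 pos [ 403.5 -328.2  217. ] jawyaw 3.011 down [-0.     0.001 -1.   ] q [-0.38  0.19  0.09 -0.   -1.47  0.25] F [-0.1 -0.  -0.6] gap 64.3
can scene 0.67 [ 4.0331e+02 -3.2858e+02 -2.4000e-01] 0.053
can top 0.47 [ 4.0586e+02 -2.6886e+02  1.1000e-01] 0.82
bottle scene 0.76 [ 5.085e+02 -1.201e+01 -1.300e-01] 0.051
bottle top 0.57 [ 5.1104e+02 -1.3050e+01 -1.3000e-01] 0.035
aerosol scene 0.85 [ 5.1811e+02  5.9250e+01 -1.3000e-01] 0.058
aerosol top 0.88 [ 5.1949e+02  5.8530e+01 -1.3000e-01] 0.042
wax_tin scene 0.7 [ 5.6903e+02  1.7270e+01 -1.3000e-01] 0.107
wax_tin top 0.68 [ 5.7307e+02  1.6180e+01 -1.3000e-01] 0.13
```

```bash

python3 -m jog '[{"x":0.1,"y":0.001,"z":-0.003,"ax":0,"ay":0,"az":0},{"x":0.25,"y":0.001,"z":-0.003,"ax":0,"ay":0,"az":0},{"x":0.4,"y":0.001,"z":-0.003,"ax":0,"ay":0,"az":0},{"x":0.5,"y":0.001,"z":-0.003,"ax":0,"ay":0,"az":0},{"x":0.55,"y":0.001,"z":-0.003,"ax":0,"ay":0,"az":0},{"x":0.57,"y":0.001,"z":-0.003,"ax":0,"ay":0,"az":0},{"x":0.57,"y":0.001,"z":-0.003,"ax":0,"ay":0,"az":0},{"x":0.57,"y":0.001,"z":-0.003,"ax":0,"ay":0,"az":0}]'|sed -n 2,4p
python3 -m jog '[{"x":0,"y":0,"z":0,"ax":0,"ay":0,"az":0},{"x":0,"y":0,"z":0,"ax":0,"ay":0,"az":0},{"x":0,"y":0,"z":0,"ax":0,"ay":0,"az":0},{"x":0,"y":0,"z":0,"ax":0,"ay":0,"az":0},{"x":0,"y":0,"z":0,"ax":0,"ay":0,"az":0},{"x":0,"y":0,"z":0,"ax":0,"ay":0,"az":0}]' 0 70 | sed -n 2,5p
python3 -m jog '[{"x":0,"y":0,"z":0,"ax":0,"ay":0,"az":0},{"x":-0.02,"y":0,"z":0,"ax":0,"ay":0,"az":0},{"x":-0.07,"y":0,"z":0,"ax":0,"ay":0,"az":0},{"x":-0.15,"y":0,"z":0,"ax":0,"ay":0,"az":0},{"x":-0.25,"y":0,"z":0,"ax":0,"ay":0,"az":0},{"x":-0.35,"y":0,"z":0,"ax":0,"ay":0,"az":0},{"x":-0.45,"y":0,"z":0,"ax":0,"ay":0,"az":0},{"x":-0.52,"y":0,"z":0,"ax":0,"ay":0,"az":0},{"x":-0.55,"y":0,"z":0,"ax":0,"ay":0,"az":0},{"x":-0.55,"y":0,"z":0,"ax":0,"ay":0,"az":0}]' |sed -n 2,5p
python3 g.py 502.7 -91.2 215 -0.13
```

```text
position: [404.6, -329.0, 104.8]
eef_rot: [-0.045, 0.706, -0.046, -0.705]
ft_force: [0.2, 0.1, -0.1]
position: [404.5, -329.0, 104.5]
eef_rot: [-0.045, 0.706, -0.046, -0.705]
ft_force: [-0.2, 0.6, 4.9]
finger_gap: 30.0
position: [404.0, -328.6, 214.1]
eef_rot: [-0.046, 0.706, -0.046, -0.705]
ft_force: [0.5, 0.7, -3.0]
finger_gap: 29.8
shift frac [-0.004 -1.241 -0.335] turn frac [-0.    -0.001 -0.   ]
t 47.35 pos [ 404.  -328.6  214.1] jawyaw 3.012 down [ 0.001 -0.    -1.   ] q [-0.38  0.19  0.08 -0.   -1.46  0.25] F [ 0.5  0.7 -3. ] gap 29.8
```

```bash

for i in 1 2; do python3 -m jog '[{"x":0,"y":-0.03,"z":-0.01,"ax":0,"ay":0,"az":0},{"x":0,"y":-0.1,"z":-0.03,"ax":0,"ay":0,"az":0},{"x":0,"y":-0.2,"z":-0.06,"ax":0,"ay":0,"az":0},{"x":0,"y":-0.31,"z":-0.09,"ax":0,"ay":0,"az":0},{"x":0,"y":-0.42,"z":-0.12,"ax":0,"ay":0,"az":0},{"x":0,"y":-0.52,"z":-0.145,"ax":0,"ay":0,"az":0},{"x":0,"y":-0.59,"z":-0.16,"ax":0,"ay":0,"az":0},{"x":0,"y":-0.619,"z":-0.168,"ax":0,"ay":0,"az":0},{"x":0,"y":-0.619,"z":-0.168,"ax":0,"ay":0,"az":0},{"x":0,"y":-0.619,"z":-0.168,"ax":0,"ay":0,"az":0}]' | sed -n 2p; done
python3 -m jog '[{"x":0.05,"y":0,"z":0,"ax":0,"ay":0,"az":0},{"x":0.12,"y":0,"z":0,"ax":0,"ay":0,"az":0},{"x":0.2,"y":0,"z":0,"ax":0,"ay":0,"az":0},{"x":0.26,"y":0,"z":0,"ax":0,"ay":0,"az":0},{"x":0.28,"y":0,"z":0,"ax":0,"ay":0,"az":0},{"x":0.28,"y":0,"z":0,"ax":0,"ay":0,"az":0},{"x":0.28,"y":0,"z":0,"ax":0,"ay":0,"az":0}]' | sed -n 2p
python3 g.py 502.7 -91.5 98.5 -0.13
python3 - <<'E'
from h import *
im=np.ascontiguousarray(get_image("scene")[:,:,::-1])
s=robot.read_state();z=s['position'][2]-92.5
for y,col in((-.13,(0,255,0)),):
    c,sn=np.cos(y),np.sin(y);L=np.array([[20,-31],[20,31],[-20,31],[-20,-31]])
    for zz in(z,z+125):
        W=np.c_[s['position'][0]+c*L[:,0]-sn*L[:,1],s['position'][1]+sn*L[:,0]+c*L[:,1],np.full(4,zz)]
        cv2.polylines(im,[np.round(proj('scene',W)*16).astype(np.int32)],True,col,1,cv2.LINE_AA,4)
im=im[100:250,170:330];im=np.clip(255*(im/255.)**.6,0,255).astype(np.uint8)
cv2.imwrite("pics/m.png",cv2.resize(im,None,fx=4,fy=4,interpolation=2))
E
```

```text
position: [453.0, -210.5, 213.5]
position: [502.4, -92.2, 213.6]
position: [503.0, -92.0, 158.2]
shift frac [ 0.299 -0.002  0.002] turn frac [-0.    -0.002 -0.   ]
t 50.05 pos [503.  -92.  158.2] jawyaw 3.011 down [ 0.001 -0.    -1.   ] q [ 0.13  0.19 -0.06  0.   -1.32 -0.26] F [-0.3  0.3 -3.6] gap 30.3
```

View pics/m.png

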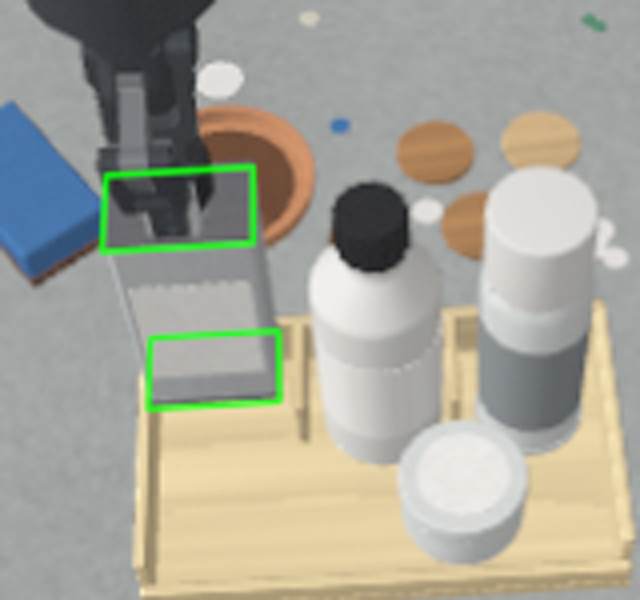

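```bash

python3 -m jog '[{"x":0.03,"y":-0.002,"z":0,"ax":0,"ay":0,"az":0},{"x":0.08,"y":-0.002,"z":0,"ax":0,"ay":0,"az":0},{"x":0.14,"y":-0.002,"z":0,"ax":0,"ay":0,"az":0},{"x":0.2,"y":-0.002,"z":0,"ax":0,"ay":0,"az":0},{"x":0.25,"y":-0.002,"z":0,"ax":0,"ay":0,"az":0},{"x":0.28,"y":-0.002,"z":0,"ax":0,"ay":0,"az":0},{"x":0.292,"y":-0.002,"z":0,"ax":0,"ay":0,"az":0},{"x":0.292,"y":-0.002,"z":0,"ax":0,"ay":0,"az":0},{"x":0.292,"y":-0.002,"z":0,"ax":0,"ay":0,"az":0}]'|sed -n 2,4p
python3 -m jog '[{"x":0.004,"y":0,"z":0,"ax":0,"ay":0,"az":0},{"x":0.007,"y":0,"z":0,"ax":0,"ay":0,"az":0},{"x":0.007,"y":0,"z":0,"ax":0,"ay":0,"az":0}]'|sed -n 2,4p
```

```text
position: [503.0, -91.4, 99.6]
eef_rot: [-0.046, 0.706, -0.046, -0.705]
ft_force: [-0.2, 0.3, -2.4]
position: [503.1, -91.4, 98.6]
eef_rot: [-0.046, 0.706, -0.046, -0.705]
ft_force: [-0.3, 0.2, 2.3]
```

```bash

python3 -m jog '[{"x":0,"y":0,"z":0,"ax":0,"ay":0,"az":0},{"x":0,"y":0,"z":0,"ax":0,"ay":0,"az":0},{"x":0,"y":0,"z":0,"ax":0,"ay":0,"az":0},{"x":0,"y":0,"z":0,"ax":0,"ay":0,"az":0},{"x":-0.1,"y":0,"z":0,"ax":0,"ay":0,"az":0},{"x":-0.3,"y":0,"z":0,"ax":0,"ay":0,"az":0},{"x":-0.5,"y":0,"z":0,"ax":0,"ay":0,"az":0},{"x":-0.6,"y":0,"z":0,"ax":0,"ay":0,"az":0},{"x":-0.6,"y":0,"z":0,"ax":0,"ay":0,"az":0}]' 0.75|sed -n 2,5p
for i in 1 2; do python3 -m jog '[{"x":0,"y":0.2,"z":0,"ax":0,"ay":0,"az":0},{"x":0,"y":0.4,"z":0,"ax":0,"ay":0,"az":0},{"x":0,"y":0.6,"z":0,"ax":0,"ay":0,"az":0},{"x":0,"y":0.8,"z":0,"ax":0,"ay":0,"az":0},{"x":0,"y":0.8,"z":0,"ax":0,"ay":0,"az":0},{"x":0,"y":0.8,"z":0,"ax":0,"ay":0,"az":0}]'|sed -n 2,5p;done
python3 - <<'E'
from h import *
for n in CAL:get_image(n)
M["cupv"]=[np.r_[ring(24.5,34),ring(29,78)]]
for q,z in(("can",6),("bottle",6),("aerosol",6),("wax_tin",6),("cup",16),("stand",0)):
    for n in CAL:
        d=cut_out(q,n)
        if d:
            m=np.array(d[0]['mask']).astype(np.uint8);b=np.argwhere(m).mean(0)[::-1]
            p,e=fit("cupv" if q=="cup" else q,np.r_[ray(n,b,z+40)[:2],-.13],{n:m},z,q=="can");print(q,n,round(d[0]['confidence'],2),p.round(2),round(e,3))
print(robot.read_state()['time'])
E
```

```text
position: [504.6, -91.7, 221.5]
eef_rot: [-0.046, 0.708, -0.046, -0.703]
ft_force: [-0.6, -0.4, -0.2]
finger_gap: 63.9
position: [481.3, -250.5, 216.7]
eef_rot: [0.047, -0.705, 0.046, 0.706]
ft_force: [-0.2, 1.0, 0.6]
finger_gap: 64.0
position: [461.3, -408.2, 216.9]
eef_rot: [0.046, -0.705, 0.046, 0.706]
ft_force: [-0.8, 0.3, -0.2]
finger_gap: 64.1
can scene 0.87 [ 5.0148e+02 -9.0220e+01 -9.0000e-02] 0.041
can top 0.69 [ 5.0429e+02 -9.1700e+01 -1.2000e-01] 0.053
bottle scene 0.57 [ 5.0786e+02 -1.2370e+01 -1.3000e-01] 0.063
bottle top 0.84 [ 5.1211e+02 -1.3120e+01 -1.3000e-01] 0.037
aerosol scene 0.9 [ 5.1809e+02  5.9350e+01 -1.3000e-01] 0.056
aerosol top 0.63 [ 5.1894e+02  5.9050e+01 -1.3000e-01] 0.035
wax_tin scene 0.65 [ 5.6911e+02  1.7260e+01 -1.3000e-01] 0.071
wax_tin top 0.86 [ 5.7256e+02  1.6230e+01 -1.3000e-01] 0.179
cup scene 0.94 [ 4.2221e+02  3.1859e+02 -1.3000e-01] 0.041
cup top 0.57 [ 4.2723e+02  3.1810e+02 -1.3000e-01] 0.046
stand scene 0.64 [ 4.2287e+02  3.1795e+02 -1.3000e-01] 0.344
stand top 0.95 [ 4.2640e+02  3.1707e+02 -1.3000e-01] 0.444
54.1
```

Everything measures within about 3 mm of where it should be, and upright. I'm handing it in.

```bash
python3 -c "
from station import robot
print(robot.job_done())"
```

```text
the job is handed in; nothing more can be done
None
```

The job is handed in at about 54 s of the 128 s allowed. The cup sits straight in the stand's socket, and the can and the bottle are back upright in their bays.

**What I did:** I moved the can, then the bottle, to the MDF offcut by their caps. I gripped the cup near its rim, lowered it until its foot was about 1.5 mm above its seat, and let go. The wrist force showed no sign of contact on the way down. Then I put the bottle and the can back.

**Last checks, from camera fits:**

| Thing | Distance from where it should be |
|---|---|
| Can | within about 2 mm of its start |
| Bottle | about 2–3 mm from its start, towards +y |
| Aerosol, wax tin | unmoved, within the 1–2 mm scatter of the fits |
| Cup | within about 1 mm of the stand's axis |

**What disagreed:**
- **Finger tips:** they sat roughly 30 mm higher than the stated TCP. I meant to grip the can by its body and got it by its cap instead, so I set the later grasp heights from pictures and the gap reading.
- **Cup grip:** the jaws closed at 57.5 mm rather than 55 mm, so they held the cup right at the rim.
- **Cameras:** the scene camera reads x about 3 mm lower than the top camera, so I took values between the two.
- **Stray move:** one leftover jog dipped the open gripper an extra few mm around the cup; no contact force showed.
- **Bottle set-down:** the wrist force reached about 12 N when the bottle touched the tray floor; I backed off before letting go.
- **Final stand fit:** it was poor because the cup now hides part of the stand, so the cup's centring rests on the earlier, cleaner stand fit.

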